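# Reassemble the strainer stack of a hand press

### The arm

A 7-joint arm with a two-finger parallel gripper is mounted at the origin on the work surface. World frame = base frame: x ahead of the robot, y to its left, z up, the work surface at z = 0. Lengths are in m, angles in degrees, forces in N, time in s.
With the tool pointing down it reaches from about 0.4 to 0.85 m from the base axis. Payload 4.4 kg.
Tool frame: the origin (TCP) lies between the finger pads; the fingertips stand 17 mm ahead of it and the grasp point (between the pads) lies 2 mm behind it; z points along the fingers, y is the direction in which the jaws open and shut (so a half turn about z gives the same grasp; the last joint's range is limited). The gripper opens to 94 mm and grips with 3 to 60 N. Pads are 16 mm wide; open, the fingers measure 119 mm over their backs; the gripper's body (75 mm by 177 mm) begins 78 mm behind the grasp point.
Start: joints at [66.475, 36.005, 2.206, 86.941, -1.547, 57.084, -1.146], TCP at [0.22, -0.612, 0.222] pointing down, gripper open.
Joint ranges: [-175.42, 175.42], [-21.48, 121.26], [-71.46, 75.88], [10.55, 141.38], [-63.04, 243.04], [13.31, 113.54], [-168.57, 168.57]. Speed limits (degrees/s): [147.25, 147.25, 180, 180, 180, 180, 180].

### API

Orientations are given as [roll, pitch, yaw] about the fixed x, y, z axes, in that order (R = Rz(yaw) Ry(pitch) Rx(roll)).
In Python, from cell import env gives the robot as it stands. The module is installed in compiled form; this text tells all that it offers.
- The arm moves only by the tool apply_moves, never from a script. Its argument "plan" is a list of rows, each an object of numbers: "dx", "dy", "dz": the shift along the tool's x, y, z in units of 40 mm (1.0 is 40 mm); "spin": the turn about the tool's z in degrees; "hand": the finger opening in mm, from 0 to 94. In form: [{"dx": .., "dy": .., "dz": .., "spin": .., "hand": ..}, ...]. A call has 1 to 5 rows; each row shifts and turns the commanded pose from where the row before left it, along the tool's axes as they then stand; what a row does not reach is not made up. A row lasts 1/10 s, in which the tool goes at most 50 mm and 8.59 degrees, less where a joint would pass 70% of its speed; a pose out of reach is approached as far as the arm can. A call is refused whole if a number of a shift passes 1 or a number of a turn 8.59, either way. A call with a gripper value outside its range is refused whole. The fingers move at their own pace and stop on an object; the grip force is fixed at half the most. Time passes only in rows, so rows that do not move let the fingers close. It gives the time, the measured TCP pose, the force and the opening at its end, in the units of the state.
- env.get_state(): the state, without advancing time (a new reading comes with each control period).
- env.camera(name): name is "scene" or "side" or "wrist"; returns the picture (384x512x3 uint8, red, green, blue); there is no depth.
- env.get_calibration(name): a dict with "K" (3x3 intrinsics, pixels), "position" and "rotation" of the camera in the world. Camera axes: x right, y down, z forward; pixel columns grow to the right and rows downward; lengths in m; the calibration is good to about 2 mm. A picture is of the moment at which its call begins: read the wrist's pose just before it. get_calibration takes no time and is no camera call; for the wrist camera it gives the pose at the moment of the call.
- env.job_done(): hands the job in, once; it reports no verdict.
The state is a dict: "t": time; "qpos": joint angles; "qd": joint speeds; "effort": joint torques, N m; "ee_pos": TCP position; "ee_rot": TCP orientation; "ft_force": force on the tool from outside, world axes, zero at the start; "wrist_torque": the same for the moment, N m; "finger_gap": finger opening in m.
Only numpy, scipy, OpenCV 4.12 (cv2) and the standard library are available. Lean on these libraries where they do the work, as an engineer would, in place of code of your own. Each camera call takes 0.05 s, during which the arm holds its last target.

### The job

Put the washed hand press back together on its post: first the strainer disc with its collar upward, then the spacer sleeve down over that collar, then the cap with its handle upward; its slot has to be worked by feel onto the cross pin of the post, pushed down against the spring and twisted until it stays locked under the pin when let go. Never push or pull any part on the press with more than 30 N, and leave the bowl, the mug and the bottle standing where they are.

Things in the scene. Friction and masses are not known exactly. Their poses are not given: they have to be found in the camera images.
- press: Hand press, fixed to the counter: round grey foot 128 mm across, 35 mm high, small spout towards its +x. Origin at the centre of its underside, z up. In its middle a sprung dark steel seat, 64 mm across, top 45 mm above the counter, with a centring boss 30 mm across, 9 mm high, tapered at the top; through it a steel post 12 mm thick.
- post_top (a point): Top of the post, on its axis, 109 mm above the counter (the last 6 mm are a cone). Axes as those of the foot; they do not show how the cross pin is turned.
- pin_mid (a point): Middle of the cross pin through the post, 92.5 mm above the counter. Pin 5 mm thick, 30 mm from end to end, top side 95 mm, underside 90 mm above the counter. Axes as those of the foot: the pin lies along this x axis only roughly, turned up to 0.6 rad either way, which is not measured; it has to be felt or seen. It stays as it is (resists turning with 1.5 N m).
- seat (a joint): How far the sprung seat is pushed down, m: 0 is up, 0.010 the bottom stop. The spring pushes up with 7 N at 0, growing by 0.8 N per mm (15 N at the stop); the parts' weight alone does not move it. With all parts stacked and the cap locked under the pin it reads about 0.004.
- strainer_mid (a point): Strainer disc, steel: perforated flange 84 mm across, 5 mm thick, on it a round collar 40 mm across outside, 34 mm inside, open through, its top 32 mm above the underside. The point is on its axis 16 mm above its underside; z is up along the collar. About 0.12 kg; grip it across the collar, clear of the flange. Seated, its underside is 45 mm above the counter.
- spacer_mid (a point): Spacer sleeve, grey plastic ring: 58 mm across outside, 46 mm inside, 36 mm high, the same either way up. The point is its centre, 18 mm above its underside. About 0.08 kg. Seated on the strainer's flange, its underside is 50 mm above the counter.
- cap_grip (a point): Centre of the cap's black handle bar, 50 mm above the underside of the cap's disc. The bar lies along the cap's x axis, 56 mm long, 16 mm wide, 16 mm high, on two uprights; its underside is 34 mm above the disc's top, and the post goes up into this space. z is up.
- cap: Clamp cap: aluminium disc 58 mm across, 8 mm thick, with the handle over it. Origin at the centre of the disc's underside. About 0.15 kg. Slot crosswise, it rests on the pin, disc underside 95 mm above the counter; slot on the pin, it drops onto the spacer, underside 86 mm.
- cap_slot (a point): Centre of the keyhole through the disc: square hole of 15 mm for the post and, along the cap's x axis, a slot 35 mm long, 9 mm wide for the pin (passes within about 0.12 rad, either half-turn alike). On the spacer, push down more than 4 mm (seat at 0.006 to 0.008) so that the disc is below the pin, twist half a radian or more (a quarter turn is surest, either way), let go.
- strainer: The strainer disc; origin at the centre of its underside.
- spacer: The spacer sleeve; origin at the centre of its underside.
- bowl: White breakfast bowl, 112 mm across, 60 mm high, to be left alone. Origin at the centre of its underside.
- mug: Blue mug, 80 mm across, 90 mm high, to be left alone. Origin at the centre of its underside.
- juice: Amber juice bottle, 72 mm across, 190 mm high, to be left alone. Origin at the centre of its underside.
Things that resemble listed ones, but are neither listed nor needed, are in the scene too. Leave any purple, red or yellow look-alike of the strainer alone.

How it is judged:
By the outcome, as a careful person would: the job done as asked, in the order asked, and still so for the second after the job is handed in, with the robot touching nothing.
It also fails if it takes over 72 s, if anything falls off the work surface, if the arm or the gripper's body presses on something with over 40 N, if the wrist force passes 120 N, or if a joint passes its speed limit or range.

## Working session

There is one attempt and no reset: what is moved stays moved. The work goes in short steps, Python scripts to look and compute and a tool call to move; the robot and the scene stay as the last step left them, time stands still between calls to the robot, and variables do not carry over. Pictures are saved under pics/ and viewed, and the job is handed in when it is done.

Besides the shell and the picture viewer there is one more tool, called after "Call:" by a JSON object that holds its "api" and its "payload", one argument or row to a line. apply_moves: Moves the arm, as the interface text tells. Its arguments: {"type":"object","properties":{"plan":{"type":"array","items":{"type":"object","properties":{"dx":{"type":"number"},"dy":{"type":"number"},"dz":{"type":"number"},"spin":{"type":"number"},"hand":{"type":"number"}}}}},"required":["plan"]}

```bash
mkdir -p pics
cat > h.py <<'E'
from cell import env
import numpy as np, cv2
def snap(name,fn):
    im=env.camera(name); cv2.imwrite('pics/'+fn,im[:,:,::-1]); return im
def ray(cal,u,v):
    K=np.array(cal['K']);R=np.array(cal['rotation']);
    d=R@np.linalg.solve(K,[u,v,1.0]); return np.array(cal['position']),d
def onz(cal,u,v,z):
    p,d=ray(cal,u,v); return p+d*(z-p[2])/d[2]
def proj(cal,P):
    R=np.array(cal['rotation']);c=R.T@(np.array(P)-cal['position']);q=np.array(cal['K'])@c;return q[:2]/q[2]
E
python3 - <<'E'
from h import *
np.set_printoptions(precision=4,suppress=True)
print(env.get_state())
for n in ['scene','side','wrist']:
    print(n,env.get_calibration(n)); snap(n,n+'0.png')
E
```

```text
{'t': 0.0, 'qpos': array([66.4741, 36.0578,  2.2021, 86.9957, -1.5479, 57.0847, -1.1472]), 'qd': array([ 0.0704,  0.0275, -0.0112,  0.1325,  0.0862,  0.108 , -0.0411]), 'effort': array([ -0.0018, -54.9727,   1.1431, -18.6635,  -0.0521,   0.0237,
         0.0001]), 'ee_pos': array([ 0.2195, -0.6111,  0.2216]), 'ee_rot': array([-179.8915,    0.0004,   19.7544]), 'ft_force': array([ 0.5793, -0.4951, -0.9498]), 'wrist_torque': array([ 0.0432, -0.0235, -0.0005]), 'finger_gap': 0.09393239796214195}
scene {'K': array([[439.3561,   0.    , 256.6949],
       [  0.    , 439.3561, 193.5004],
       [  0.    ,   0.    ,   1.    ]]), 'position': array([ 1.0539, -0.6566,  0.9326]), 'rotation': array([-136.661 ,   -0.1179,   40.2991])}
side {'K': array([[428.2436,   0.    , 254.6718],
       [  0.    , 428.2436, 188.6541],
       [  0.    ,   0.    ,   1.    ]]), 'position': array([0.3321, 0.7816, 0.8928]), 'rotation': array([-134.0292,    1.0533, -166.548 ])}
wrist {'K': array([[305.13  ,   0.    , 253.9245],
       [  0.    , 305.13  , 193.2488],
       [  0.    ,   0.    ,   1.    ]]), 'position': array([ 0.2869, -0.5866,  0.3836]), 'rotation': array([165.6457,   0.1817, -70.2753])}
```

Create h.py:
```python
from cell import env
import numpy as np, cv2
from scipy.spatial.transform import Rotation as Ro
np.set_printoptions(precision=4,suppress=True)
def snap(name,fn):
    im=env.camera(name); cv2.imwrite('pics/'+fn,im[:,:,::-1]); return im
def rot(cal): return Ro.from_euler('xyz',cal['rotation'],degrees=True).as_matrix()
def ray(cal,u,v):
    d=rot(cal)@np.linalg.solve(np.array(cal['K']),[u,v,1.0]); return np.array(cal['position']),d
def onz(cal,u,v,z):
    p,d=ray(cal,u,v); return p+d*(z-p[2])/d[2]
def proj(cal,P):
    c=rot(cal).T@(np.array(P)-cal['position']);q=np.array(cal['K'])@c;return q[:2]/q[2]
```

```text
(no output)
```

View pics/scene0.png

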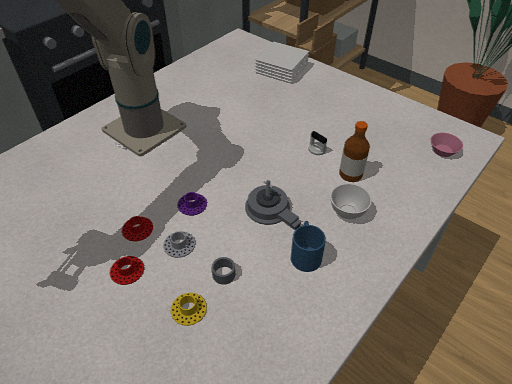

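View pics/side0.png

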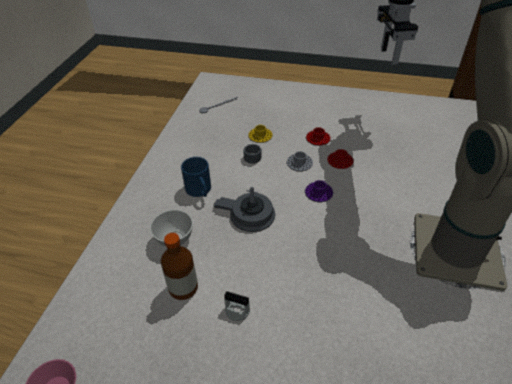

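View pics/wrist0.png

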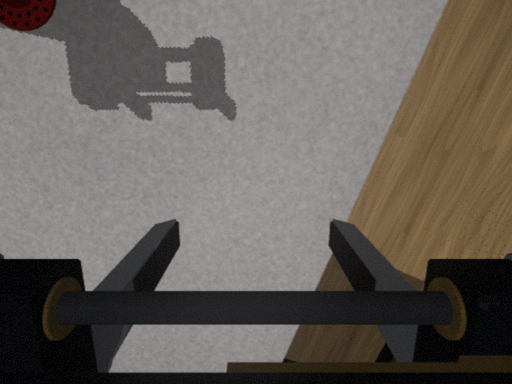

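Scene view: silver strainer at (180,243), spacer (223,270), press (268,203), cap (317,143), with mug, bowl and bottle to the right of the press. The look-alikes are red, purple and yellow. I'll make enlarged crops to get precise points.

Run:
```python
from h import *
s=cv2.imread('pics/scene0.png'); d=cv2.imread('pics/side0.png')
def c(im,u,v,w=40): return cv2.resize(im[v-w:v+w,u-w:u+w],(266,266),interpolation=cv2.INTER_CUBIC)
r1=np.hstack([c(s,180,243),c(s,223,270),c(s,268,203)])
r2=np.hstack([c(s,317,143),c(d,300,160),c(d,250,205)])
cv2.imwrite('pics/crops.png',np.vstack([r1,r2]))
cs=env.get_calibration('scene');cd=env.get_calibration('side')
print('strainer',onz(cs,180,237,.032),onz(cd,300,155,.032))
print('spacer',onz(cs,223,264,.036),onz(cd,252,150,.036))
print('posttop',onz(cs,268,183,.109),onz(cd,252,190,.109))
print('cap',onz(cs,318,138,.058),onz(cd,237,298,.058))
```

```text
strainer [ 0.4549 -0.2529  0.032 ] [ 0.451  -0.2592  0.032 ]
spacer [ 0.5983 -0.2435  0.036 ] [ 0.603  -0.2469  0.036 ]
posttop [ 0.5506 -0.0144  0.109 ] [0.5404 0.0027 0.109 ]
cap [0.5132 0.2785 0.058 ] [0.505  0.2934 0.058 ]
```

View pics/crops.png

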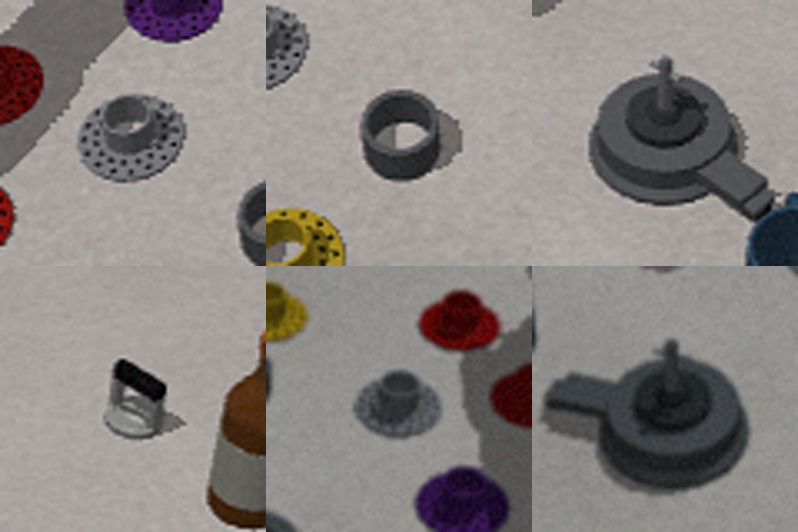

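```bash
cat >> h.py <<'E'
def go(P,yaw=None):
    s=env.get_state(); R=Ro.from_euler('xyz',s['ee_rot'],degrees=True).as_matrix()
    d=R.T@(np.array(P)-s['ee_pos'])/.04
    print('t',s['t'],'pos',s['ee_pos'],'rot',s['ee_rot'],'F',s['ft_force'],'gap',s['finger_gap'],'q1,7',s['qpos'][[0,6]])
    print('units dx,dy,dz',d,'' if yaw is None else 'spin %.2f'%(-(yaw-s['ee_rot'][2])))
E
python3 - <<'E'
from h import *
cs=env.get_calibration('scene');cd=env.get_calibration('side')
def two(a,b):
    p,d=ray(cs,*a);q,e=ray(cd,*b);d/=np.linalg.norm(d);e/=np.linalg.norm(e)
    A=np.array([d,-e]).T;t=np.linalg.lstsq(A,q-p,rcond=None)[0];x=p+t[0]*d;y=q+t[1]*e
    return (x+y)/2,np.linalg.norm(x-y)
print('strainer',onz(cs,178.5,234,.032),onz(cd,300.5,153,.032))
print('spacer',onz(cs,223.3,265.2,.036),onz(cd,252,149,.036))
print('post',onz(cs,268,181,.109),onz(cd,251.8,188.2,.109),two((268,181),(251.8,188.2)))
print('spout',onz(cs,297,222,.03),onz(cd,216,203,.03))
go([0.454,-.254,.2])
E
```

```text
strainer [ 0.4447 -0.2487  0.032 ] [ 0.451  -0.2693  0.032 ]
spacer [ 0.6013 -0.2455  0.036 ] [ 0.6042 -0.2518  0.036 ]
post [ 0.5459 -0.0086  0.109 ] [ 0.5426 -0.0038  0.109 ] (array([ 0.5437, -0.0065,  0.1061]), np.float64(0.0008308269996222117))
spout [ 0.6536 -0.0158  0.03  ] [ 0.6478 -0.0033  0.03  ]
t 0.15 pos [ 0.2196 -0.6113  0.2218] rot [-179.9201    0.0007   19.7521] F [0.4239 0.0537 0.1323] gap 0.09362796984939598 q1,7 [66.4752 -1.1483]
units dx,dy,dz [ 8.5348 -6.4257  0.5534]
```

Call:
{"api": "apply_moves", "payload": {
  "plan": [
    {"dx":0.85,"dy":-0.64},
    {"dx":0.85,"dy":-0.64},
    {"dx":0.85,"dy":-0.64},
    {"dx":0.85,"dy":-0.64},
    {"dx":0.85,"dy":-0.64}
  ]
}}

```text
schema error: expected keys dx, dy, dz, spin, hand
```

Call:
{"api": "apply_moves", "payload": {
  "plan": [
    {"dx":0.85,"dy":-0.64,"dz":0.1},
    {"dx":0.85,"dy":-0.64,"dz":0.1},
    {"dx":0.85,"dy":-0.64,"dz":0.1},
    {"dx":0.85,"dy":-0.64,"dz":0.1},
    {"dx":0.85,"dy":-0.64,"dz":0.1}
  ]
}}

```text
schema error: expected keys dx, dy, dz, spin, hand
```

Call:
{"api": "apply_moves", "payload": {
  "plan": [
    {"dx":0}
  ]
}}

```text
schema error: expected keys dx, dy, dz, spin, hand
```

Run:
```python
from h import *
cw=env.get_calibration('wrist');snap('wrist','w1.png');print(cw)
go([.45,-.257,.2])
cs=env.get_calibration('scene')
for n,a in dict(purple=(193,200),red1=(138,225),red2=(127,266)).items(): print(n,onz(cs,*a,.015))
```

```text
{'K': array([[305.13  ,   0.    , 253.9245],
       [  0.    , 305.13  , 193.2488],
       [  0.    ,   0.    ,   1.    ]]), 'position': array([ 0.2869, -0.5867,  0.3838]), 'rotation': array([165.6462,   0.1674, -70.2756])}
t 0.2 pos [ 0.2196 -0.6114  0.2219] rot [-179.9358    0.0023   19.7503] F [-0.0114  0.2623  0.8038] gap 0.09372980548685934 q1,7 [66.4777 -1.1467]
units dx,dy,dz [ 8.4164 -6.3918  0.5549] 
purple [ 0.3744 -0.1312  0.015 ]
red1 [ 0.3277 -0.2906  0.015 ]
red2 [ 0.4102 -0.3925  0.015 ]
```

View pics/w1.png

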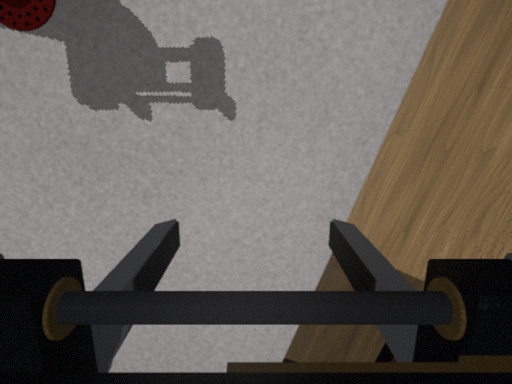

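All five keys are needed in every row. The arm hasn't moved.

Call:
{"api": "apply_moves", "payload": {
  "plan": [
    {"dx":0.85,"dy":-0.64,"dz":0,"spin":0,"hand":94},
    {"dx":0.85,"dy":-0.64,"dz":0,"spin":0,"hand":94},
    {"dx":0.85,"dy":-0.64,"dz":0,"spin":0,"hand":94},
    {"dx":0.85,"dy":-0.64,"dz":0,"spin":0,"hand":94},
    {"dx":0.85,"dy":-0.64,"dz":0,"spin":0,"hand":94}
  ]
}}

```text
t: 0.7
ee_pos: [0.3371, -0.4322, 0.2224]
ee_rot: [-180.0, -0.0, 19.7]
ft_force: [0.6, 0.6, -0.3]
finger_gap: 0.0941
```

Call:
{"api": "apply_moves", "payload": {
  "plan": [
    {"dx":0.85,"dy":-0.64,"dz":0.1,"spin":0,"hand":94},
    {"dx":0.85,"dy":-0.64,"dz":0.1,"spin":0,"hand":94},
    {"dx":0.85,"dy":-0.64,"dz":0.1,"spin":0,"hand":94},
    {"dx":0.85,"dy":-0.64,"dz":0.1,"spin":0,"hand":94},
    {"dx":0.5,"dy":-0.5,"dz":0.1,"spin":0,"hand":94}
  ]
}}

```text
t: 1.2
ee_pos: [0.444, -0.2628, 0.2023]
ee_rot: [-180.0, -0.1, 19.9]
ft_force: [0.6, -0.3, -0.5]
finger_gap: 0.0942
```

Call:
{"api": "apply_moves", "payload": {
  "plan": [
    {"dx":0,"dy":0,"dz":0,"spin":0,"hand":94}
  ]
}}

```text
t: 1.3
ee_pos: [0.444, -0.2609, 0.2019]
ee_rot: [-179.8, -0.1, 20.2]
ft_force: [-0.4, -0.7, -0.3]
finger_gap: 0.0942
```

Run:
```python
from h import *
cw=env.get_calibration('wrist');snap('wrist','w2.png');print(cw)
go([.45,-.257,.2])
```

```text
{'K': array([[305.13  ,   0.    , 253.9245],
       [  0.    , 305.13  , 193.2488],
       [  0.    ,   0.    ,   1.    ]]), 'position': array([ 0.511, -0.236,  0.364]), 'rotation': array([165.7071,   0.2485, -69.8222])}
t 1.35 pos [ 0.4427 -0.2638  0.2022] rot [-179.9432    0.0052   20.0141] F [ 0.052  -0.5725 -0.0048] gap 0.09405747711509167 q1,7 [ 26.9208 -41.5188]
units dx,dy,dz [ 0.2301 -0.098   0.0555]
```

View pics/w2.png

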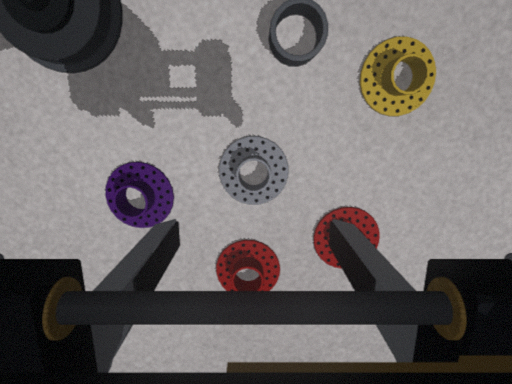

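Wrist view: silver strainer flange at about (254,170), directly under the TCP; spacer at (298,32).

Run:
```python
from h import *
im=cv2.imread('pics/w2.png');cw=env.get_calibration('wrist')
c=lambda u,v,w:cv2.resize(im[max(0,v-w):v+w,u-w:u+w],(400,400) if v>=w else (400,int(400*(v+w)/(2*w))),interpolation=cv2.INTER_CUBIC)
a=c(254,170,40);b=c(298,40,40)
cv2.imwrite('pics/c2.png',np.hstack([a,b]))
for n,u,v,z in [('fl',254,170,.005),('top',254,174,.032),('sp top',298,31,.036)]: print(n,onz(cw,u,v,z))
```

```text
fl [ 0.4501 -0.2597  0.005 ]
top [ 0.4504 -0.2597  0.032 ]
sp top [ 0.5992 -0.2513  0.036 ]
```

View pics/c2.png

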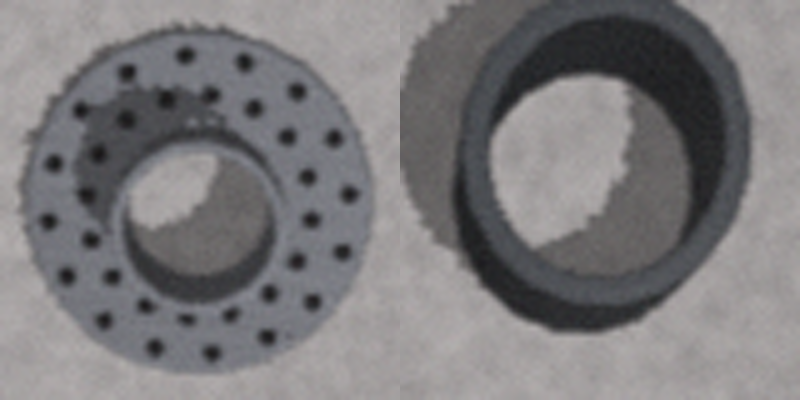

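Run:
```python
from h import *
go([.4502,-.2597,.029])
```

```text
t 1.35 pos [ 0.4427 -0.2638  0.2022] rot [-179.9432    0.0052   20.0141] F [ 0.052  -0.5725 -0.0048] gap 0.09405747711509167 q1,7 [ 26.9208 -41.5188]
units dx,dy,dz [ 0.2121 -0.0286  4.3304]
```

Call:
{"api": "apply_moves", "payload": {
  "plan": [
    {"dx":0.2,"dy":0,"dz":1,"spin":0,"hand":94},
    {"dx":0,"dy":0,"dz":1,"spin":0,"hand":94},
    {"dx":0,"dy":0,"dz":1,"spin":0,"hand":94},
    {"dx":0,"dy":0,"dz":0.9,"spin":0,"hand":94},
    {"dx":0,"dy":0,"dz":0,"spin":0,"hand":94}
  ]
}}

```text
t: 1.85
ee_pos: [0.4456, -0.2634, 0.0427]
ee_rot: [-179.7, 0.4, 19.6]
ft_force: [0.6, 0.2, 0.2]
finger_gap: 0.0939
```

Run:
```python
from h import *
go([.4502,-.2597,.029])
cw=env.get_calibration('wrist');snap('wrist','w3.png')
go([.4502,-.2597,.029])
```

```text
t 1.85 pos [ 0.4456 -0.2634  0.0427] rot [-179.68      0.3761   19.6262] F [0.6149 0.1574 0.1765] gap 0.09390655597609682 q1,7 [ 27.0276 -42.0535]
units dx,dy,dz [ 0.1423 -0.0452  0.3428] 
t 1.9 pos [ 0.4472 -0.264   0.0451] rot [-179.842     0.216    19.6319] F [-0.024   0.0742  0.4697] gap 0.09419155486183155 q1,7 [ 27.0138 -42.0588]
units dx,dy,dz [ 0.1079 -0.0754  0.4012]
```

View pics/w3.png

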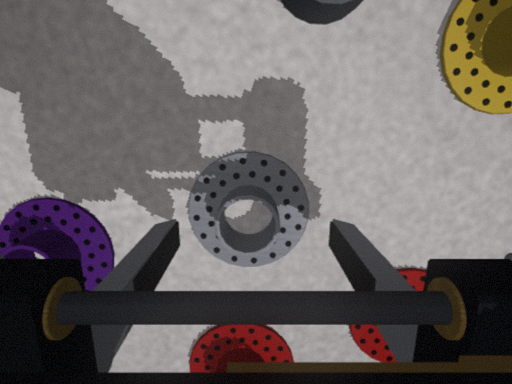

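Close view: the flange is centred at about (249,209) and the collar top at (250,216), between the fingers. The red strainer's collar stays behind the fingers.

Run:
```python
from h import *
cw=env.get_calibration('wrist')
a=onz(cw,249,209,.005);b=onz(cw,249.5,217,.032)
print(a,b,cw['position']); go((a+b)/2*[1,1,0]+[0,0,.029])
print(proj(cw,env.get_state()['ee_pos']))
```

```text
[ 0.4538 -0.2569  0.005 ] [ 0.4573 -0.2565  0.032 ] [ 0.5152 -0.2395  0.2068]
t 1.9 pos [ 0.4472 -0.264   0.0451] rot [-179.842     0.216    19.6319] F [-0.024   0.0742  0.4697] gap 0.09419155486183155 q1,7 [ 27.0138 -42.0588]
units dx,dy,dz [ 0.2594 -0.1004  0.4007] 
[255.5152 244.4153]
```

Call:
{"api": "apply_moves", "payload": {
  "plan": [
    {"dx":0.2,"dy":-0.07,"dz":0.1,"spin":0,"hand":94},
    {"dx":0,"dy":0,"dz":0.3,"spin":0,"hand":94},
    {"dx":0,"dy":0,"dz":0,"spin":0,"hand":40},
    {"dx":0,"dy":0,"dz":0,"spin":0,"hand":30},
    {"dx":0,"dy":0,"dz":0,"spin":0,"hand":20}
  ]
}}

```text
t: 2.4
ee_pos: [0.4563, -0.2581, 0.0311]
ee_rot: [180.0, -0.0, 19.7]
ft_force: [-0.1, -0.1, -0.3]
finger_gap: 0.0738
```

Call:
{"api": "apply_moves", "payload": {
  "plan": [
    {"dx":0,"dy":0,"dz":0,"spin":0,"hand":20},
    {"dx":0,"dy":0,"dz":0,"spin":0,"hand":20},
    {"dx":0,"dy":0,"dz":0,"spin":0,"hand":20}
  ]
}}

```text
t: 2.7
ee_pos: [0.4561, -0.2579, 0.0306]
ee_rot: [180.0, -0.0, 19.7]
ft_force: [-0.0, 1.4, 0.3]
finger_gap: 0.0492
```

Run:
```python
from h import *
cw=env.get_calibration('wrist');snap('wrist','w4.png')
go([.544,-.006,.22],0)
```

```text
t 2.75 pos [ 0.4561 -0.2579  0.0306] rot [179.9955  -0.0067  19.7507] F [ 0.0668  0.8776 -0.0464] gap 0.045526792025658167 q1,7 [ 26.0183 -42.7385]
units dx,dy,dz [ 4.1978 -5.1835 -4.7354] spin 19.75
```

View pics/w4.png

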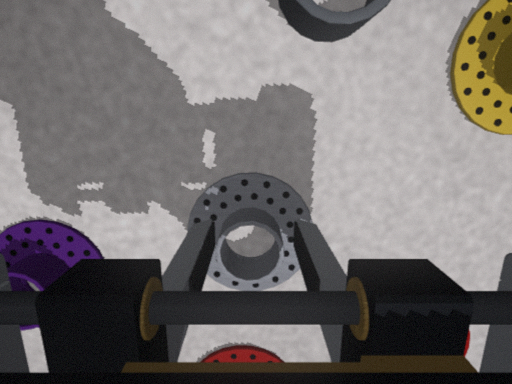

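Call:
{"api": "apply_moves", "payload": {
  "plan": [
    {"dx":0,"dy":0,"dz":0,"spin":0,"hand":20},
    {"dx":0,"dy":0,"dz":0,"spin":0,"hand":20}
  ]
}}

```text
t: 2.95
ee_pos: [0.4558, -0.2575, 0.0305]
ee_rot: [-180.0, 0.0, 19.8]
ft_force: [-1.1, 1.3, 1.2]
finger_gap: 0.0392
```

Call:
{"api": "apply_moves", "payload": {
  "plan": [
    {"dx":0,"dy":0,"dz":-0.5,"spin":0,"hand":20},
    {"dx":0,"dy":0,"dz":-0.9,"spin":0,"hand":20},
    {"dx":0,"dy":0,"dz":-0.9,"spin":0,"hand":20}
  ]
}}

```text
t: 3.25
ee_pos: [0.4554, -0.2576, 0.1228]
ee_rot: [-179.9, 0.1, 19.8]
ft_force: [0.8, -1.1, -0.5]
finger_gap: 0.0398
```

Run:
```python
from h import *
cw=env.get_calibration('wrist');snap('wrist','w5.png')
go([.544,-.006,.22],0)
```

```text
t 3.3 pos [ 0.4586 -0.2595  0.1283] rot [179.6693  -0.3     19.7314] F [1.026  0.5183 2.7976] gap 0.03931263102074015 q1,7 [ 25.7108 -42.7869]
units dx,dy,dz [ 4.1618 -5.2301 -2.3016] spin 19.73
```

View pics/w5.png

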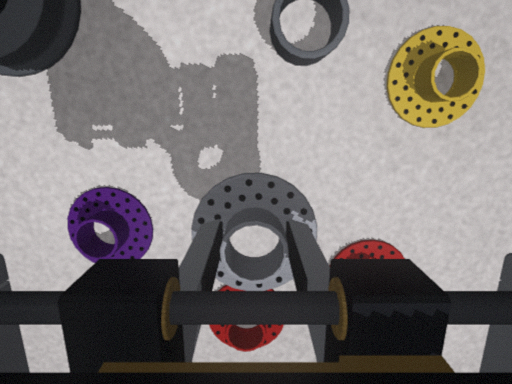

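Run:
```python
from h import *
im=cv2.imread('pics/w5.png')
cv2.imwrite('pics/c5.png',cv2.resize(im[160:300,180:330],None,fx=4,fy=4,interpolation=cv2.INTER_CUBIC))
cw=env.get_calibration('wrist');s=env.get_state()
R=Ro.from_euler('xyz',s['ee_rot'],degrees=True).as_matrix()
# camera in tool frame
print(R.T@(np.array(cw['position'])-s['ee_pos']), Ro.from_matrix(R.T@rot(cw)).as_euler('xyz',degrees=True))
for z in(-.001,-.017,.003,.026): print(z,proj(cw,s['ee_pos']+R@[0,0,z]))
```

```text
[ 0.0717 -0.0007 -0.162 ] [-14.3524  -0.0863  90.0323]
-0.001 [255.5681 245.1247]
-0.017 [255.6826 257.8544]
0.003 [255.5426 242.2895]
0.026 [255.4151 228.1201]
```

View pics/c5.png

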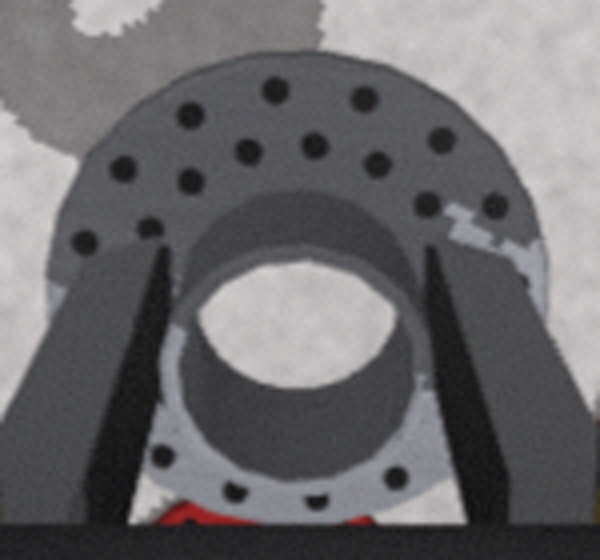

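Call:
{"api": "apply_moves", "payload": {
  "plan": [
    {"dx":0.3,"dy":-0.9,"dz":-0.4,"spin":0,"hand":20},
    {"dx":0.3,"dy":-0.9,"dz":-0.4,"spin":0,"hand":20},
    {"dx":0.3,"dy":-0.9,"dz":-0.4,"spin":0,"hand":20},
    {"dx":0.3,"dy":-0.9,"dz":-0.3,"spin":0,"hand":20},
    {"dx":0.3,"dy":-0.9,"dz":0,"spin":0,"hand":20}
  ]
}}

```text
t: 3.8
ee_pos: [0.4526, -0.067, 0.1837]
ee_rot: [179.9, -0.2, 19.7]
ft_force: [1.8, 0.6, -1.8]
finger_gap: 0.0399
```

Call:
{"api": "apply_moves", "payload": {
  "plan": [
    {"dx":0.1,"dy":-0.7,"dz":0,"spin":0,"hand":20},
    {"dx":0,"dy":0,"dz":0,"spin":0,"hand":20},
    {"dx":0,"dy":0,"dz":0,"spin":0,"hand":20}
  ]
}}

```text
t: 4.1
ee_pos: [0.4459, -0.0403, 0.1824]
ee_rot: [180.0, 0.0, 19.8]
ft_force: [0.1, -0.8, -1.2]
finger_gap: 0.0397
```

Run:
```python
from h import *
cw=env.get_calibration('wrist');im=snap('wrist','w6.png');print(cw)
go([.45,-.04,.19],0)
```

```text
{'K': array([[305.13  ,   0.    , 253.9245],
       [  0.    , 305.13  , 193.2488],
       [  0.    ,   0.    ,   1.    ]]), 'position': array([ 0.5131, -0.0153,  0.3443]), 'rotation': array([165.6476,   0.0655, -70.1906])}
t 4.15 pos [ 0.4461 -0.0412  0.1824] rot [179.9589  -0.0017  19.7294] F [ 0.2718  0.1514 -0.7641] gap 0.039323269203923115 q1,7 [ -0.1633 -66.8698]
units dx,dy,dz [ 0.102   0.0046 -0.1905] spin 19.73
```

View pics/w6.png

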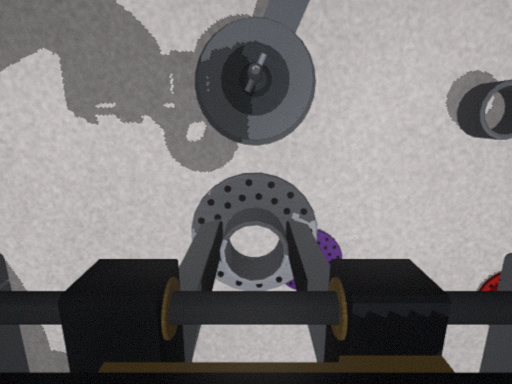

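Wrist view: the press foot is centred at about (255,80), the post with its cross pin is at (256,72), and the spout runs up-right.

Run:
```python
from h import *
im=cv2.imread('pics/w6.png')
a=cv2.resize(im[20:140,195:315],(600,600),interpolation=cv2.INTER_CUBIC)
b=cv2.resize(im[45:105,226:286],(600,600),interpolation=cv2.INTER_CUBIC)
b=cv2.convertScaleAbs(b,alpha=1.6,beta=0)
cv2.imwrite('pics/c6.png',cv2.resize(np.hstack([a,b]),(800,400),interpolation=cv2.INTER_AREA)); cv2.imwrite('pics/c6b.png',b)
```

```text
(no output)
```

View pics/c6b.png

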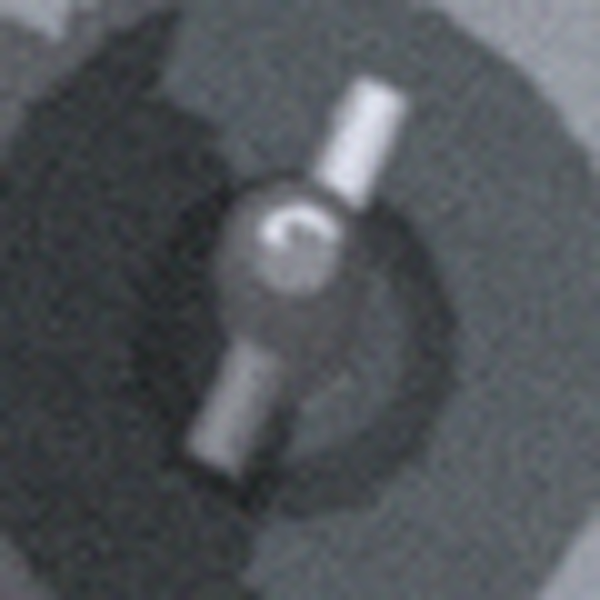

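View pics/c6.png

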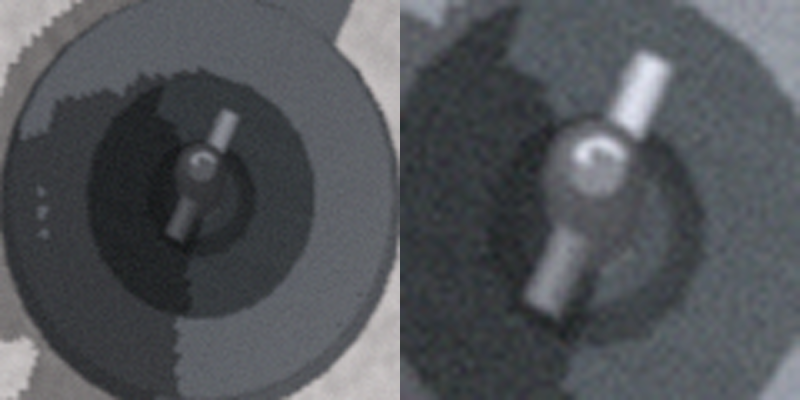

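Run:
```python
from h import *
cw=env.get_calibration('wrist')
a=onz(cw,264.3,53.5,.0935);b=onz(cw,247.2,91.0,.0935);print(a,b,np.linalg.norm(a-b),(a+b)/2,'yaw',np.degrees(np.arctan2(*(a-b)[[1,0]])))
print('post',onz(cw,255.8,70.5,.109))
print('seat',onz(cw,195+ (202/400*120),20+ (194/400*120),.045),'foot top',onz(cw,255,20+ 198/400*120,.035))
s=env.get_state();R=Ro.from_euler('xyz',s['ee_rot'],degrees=True).as_matrix()
q=R.T@((a+b)/2-s['ee_pos']);print('rel',q)
```

```text
[ 0.5586 -0.0082  0.0935] [ 0.5287 -0.005   0.0935] 0.030096692573653768 [ 0.5437 -0.0066  0.0935] yaw -6.182525310280464
post [ 0.5431 -0.0069  0.109 ]
seat [ 0.5449 -0.0064  0.045 ] foot top [ 0.5447 -0.0059  0.035 ]
rel [0.1035 0.0003 0.0889]
```

Run:
```python
from h import *
cw=env.get_calibration('wrist');s=env.get_state();R=Ro.from_euler('xyz',s['ee_rot'],degrees=True).as_matrix()
im=cv2.imread('pics/w6.png')
cv2.imwrite('pics/c6s.png',cv2.resize(im[160:300,180:330],None,fx=4,fy=4,interpolation=cv2.INTER_CUBIC))
for u,v,h in[(254.8,252.2,.0015),(254.3,233,-.0255)]:
    print(R.T@(onz(cw,u,v,s['ee_pos'][2]+h)-s['ee_pos']))
```

```text
[-0.0041 -0.0004 -0.0015]
[-0.0032 -0.0007  0.0255]
```

View pics/c6s.png

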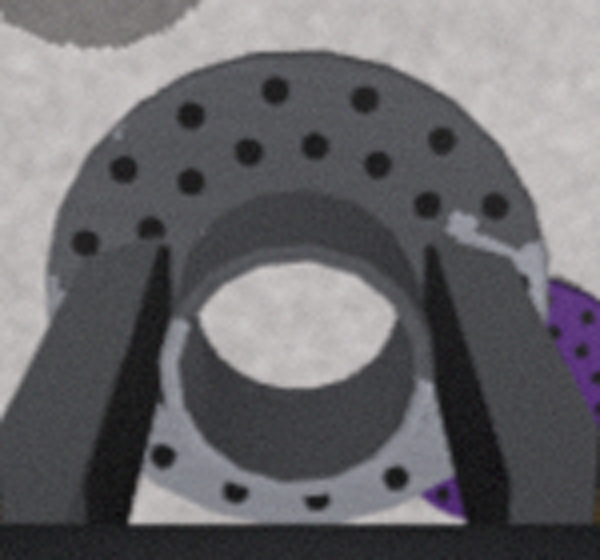

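Call:
{"api": "apply_moves", "payload": {
  "plan": [
    {"dx":0.9,"dy":0.02,"dz":0,"spin":0,"hand":20},
    {"dx":0.9,"dy":0,"dz":0,"spin":0,"hand":20},
    {"dx":0.87,"dy":0,"dz":0.3,"spin":0,"hand":20},
    {"dx":0,"dy":0,"dz":0.3,"spin":0,"hand":20},
    {"dx":0,"dy":0,"dz":0,"spin":0,"hand":20}
  ]
}}

```text
t: 4.65
ee_pos: [0.5453, -0.0067, 0.1563]
ee_rot: [-180.0, 0.3, 19.7]
ft_force: [-0.6, 0.5, -1.4]
finger_gap: 0.0396
```

Run:
```python
from h import *
im=snap('wrist','w7.png')[:,:,::-1]
go([.5437+.0036*.941,-.0066+.0036*.338,.158])
cv2.imwrite('pics/c7.png',cv2.resize(im[160:300,180:330],None,fx=4,fy=4,interpolation=cv2.INTER_CUBIC))
```

```text
t 4.7 pos [ 0.545  -0.0069  0.1572] rot [-179.9769    0.2365   19.625 ] F [ 0.5041  0.4077 -1.9245] gap 0.03946884747305261 q1,7 [ -3.8802 -70.708 ]
units dx,dy,dz [ 0.062  -0.019  -0.0209]
```

View pics/c7.png

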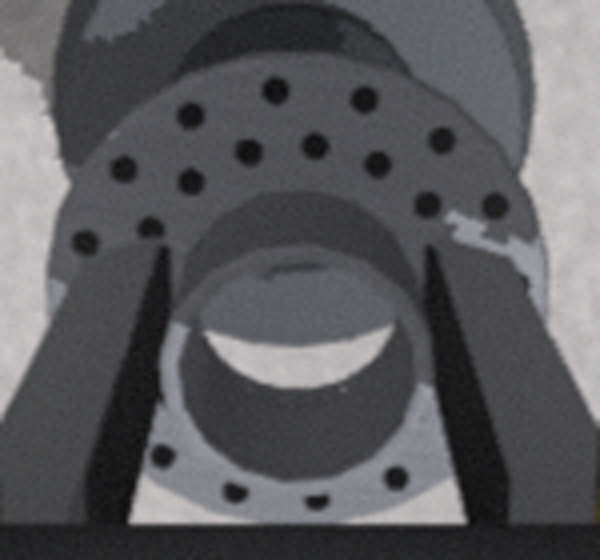

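Call:
{"api": "apply_moves", "payload": {
  "plan": [
    {"dx":0.04,"dy":-0.01,"dz":0.4,"spin":0,"hand":20},
    {"dx":0,"dy":0,"dz":0.2,"spin":0,"hand":20},
    {"dx":0,"dy":0,"dz":0.2,"spin":0,"hand":20}
  ]
}}

```text
t: 5.0
ee_pos: [0.5474, -0.0052, 0.1265]
ee_rot: [180.0, 0.0, 19.7]
ft_force: [0.3, 1.1, -0.9]
finger_gap: 0.04
```

Call:
{"api": "apply_moves", "payload": {
  "plan": [
    {"dx":0,"dy":0,"dz":0.15,"spin":0,"hand":20},
    {"dx":0,"dy":0,"dz":0.15,"spin":0,"hand":20}
  ]
}}

```text
t: 5.2
ee_pos: [0.5481, -0.0045, 0.1144]
ee_rot: [180.0, -0.0, 19.7]
ft_force: [-0.9, -0.0, -2.6]
finger_gap: 0.0397
```

Run:
```python
from h import *
im=snap('wrist','w8.png')[:,:,::-1]
go([.5437+.0036*.941,-.0066+.0036*.338,.0755])
cv2.imwrite('pics/c8.png',cv2.resize(im[160:300,180:330],None,fx=4,fy=4,interpolation=cv2.INTER_CUBIC))
```

```text
t 5.25 pos [ 0.5475 -0.0044  0.1135] rot [-179.9812    0.0634   19.742 ] F [ 0.0728  0.5826 -2.3687] gap 0.03947495889354668 q1,7 [ -3.8397 -70.661 ]
units dx,dy,dz [-0.0181  0.0204  0.9497]
```

View pics/c8.png

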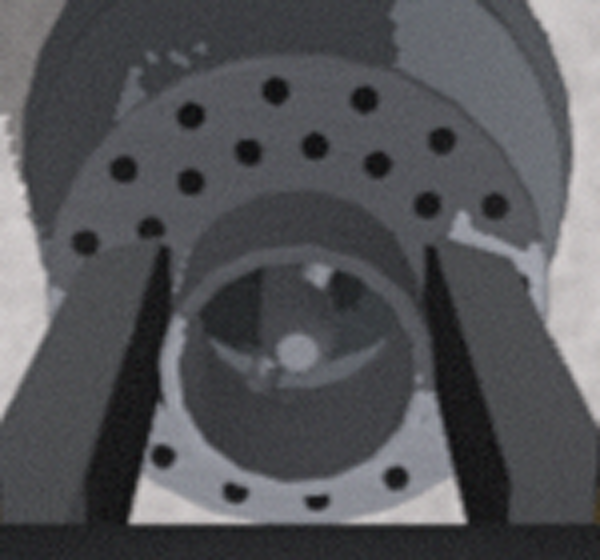

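Centred: the post tip at crop (297,352) matches the collar centre. The pin is already passed without contact.

Call:
{"api": "apply_moves", "payload": {
  "plan": [
    {"dx":0,"dy":0,"dz":0.3,"spin":0,"hand":20},
    {"dx":0,"dy":0,"dz":0.3,"spin":0,"hand":20},
    {"dx":0,"dy":0,"dz":0.15,"spin":0,"hand":20}
  ]
}}

```text
t: 5.55
ee_pos: [0.5473, -0.0041, 0.083]
ee_rot: [-180.0, 0.1, 19.8]
ft_force: [-0.5, 0.3, -1.5]
finger_gap: 0.0395
```

Call:
{"api": "apply_moves", "payload": {
  "plan": [
    {"dx":0,"dy":0,"dz":0.1,"spin":0,"hand":20},
    {"dx":0,"dy":0,"dz":0.03,"spin":0,"hand":20}
  ]
}}

```text
t: 5.75
ee_pos: [0.5478, -0.0042, 0.0786]
ee_rot: [-180.0, 0.0, 19.8]
ft_force: [-0.1, 0.8, -1.2]
finger_gap: 0.0399
```

Call:
{"api": "apply_moves", "payload": {
  "plan": [
    {"dx":0,"dy":0,"dz":0.05,"spin":0,"hand":20},
    {"dx":0,"dy":0,"dz":0,"spin":0,"hand":20}
  ]
}}

```text
t: 5.95
ee_pos: [0.5482, -0.0042, 0.0773]
ee_rot: [180.0, -0.0, 19.8]
ft_force: [0.1, -0.4, -1.3]
finger_gap: 0.0396
```

Call:
{"api": "apply_moves", "payload": {
  "plan": [
    {"dx":0,"dy":0,"dz":0.03,"spin":0,"hand":20},
    {"dx":0,"dy":0,"dz":0,"spin":0,"hand":20}
  ]
}}

```text
t: 6.15
ee_pos: [0.5482, -0.0042, 0.0762]
ee_rot: [180.0, -0.0, 19.8]
ft_force: [-0.3, -0.7, -1.7]
finger_gap: 0.0392
```

Call:
{"api": "apply_moves", "payload": {
  "plan": [
    {"dx":0,"dy":0,"dz":0.02,"spin":0,"hand":20},
    {"dx":0,"dy":0,"dz":0.02,"spin":0,"hand":20}
  ]
}}

```text
t: 6.35
ee_pos: [0.5484, -0.0042, 0.0751]
ee_rot: [180.0, -0.0, 19.7]
ft_force: [-1.1, -0.2, 6.1]
finger_gap: 0.0396
```

Call:
{"api": "apply_moves", "payload": {
  "plan": [
    {"dx":0,"dy":0,"dz":0,"spin":0,"hand":94},
    {"dx":0,"dy":0,"dz":0,"spin":0,"hand":94},
    {"dx":0,"dy":0,"dz":0,"spin":0,"hand":94},
    {"dx":0,"dy":0,"dz":-0.3,"spin":0,"hand":94},
    {"dx":0,"dy":0,"dz":-0.8,"spin":0,"hand":94}
  ]
}}

```text
t: 6.85
ee_pos: [0.5461, -0.0042, 0.1173]
ee_rot: [-179.9, 0.3, 19.8]
ft_force: [-0.1, 0.4, 0.7]
finger_gap: 0.0764
```

Call:
{"api": "apply_moves", "payload": {
  "plan": [
    {"dx":0,"dy":0,"dz":-0.9,"spin":0,"hand":94},
    {"dx":0,"dy":0,"dz":-0.8,"spin":0,"hand":94},
    {"dx":0,"dy":0,"dz":0,"spin":0,"hand":94}
  ]
}}

```text
t: 7.15
ee_pos: [0.5513, -0.0043, 0.1915]
ee_rot: [179.8, -0.5, 19.7]
ft_force: [0.9, -0.3, 0.5]
finger_gap: 0.0937
```

Run:
```python
from h import *
im=snap('wrist','w9.png')[:,:,::-1]
go([.6-.02,-.252-.007,.18])
```

```text
t 7.2 pos [ 0.5498 -0.0042  0.1893] rot [179.9044  -0.3089  19.7475] F [-0.3223  0.0202  0.0146] gap 0.09356451224822128 q1,7 [ -4.2391 -70.8963]
units dx,dy,dz [-1.4427  6.2502  0.2359]
```

View pics/w9.png

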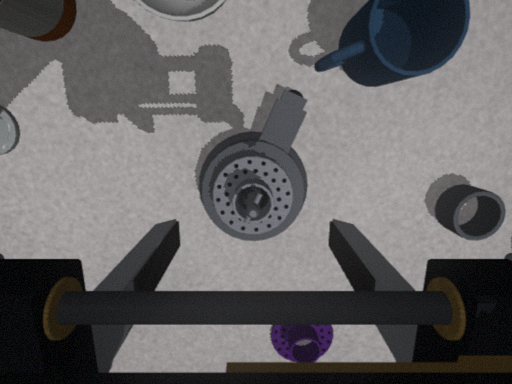

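The strainer sits concentric on the press at (252,195). Next is the spacer.

Call:
{"api": "apply_moves", "payload": {
  "plan": [
    {"dx":-0.15,"dy":1,"dz":0,"spin":0,"hand":94},
    {"dx":-0.15,"dy":1,"dz":0,"spin":0,"hand":94},
    {"dx":-0.15,"dy":1,"dz":0,"spin":0,"hand":94},
    {"dx":-0.15,"dy":1,"dz":0.3,"spin":0,"hand":94},
    {"dx":-0.15,"dy":1,"dz":0.4,"spin":0,"hand":94}
  ]
}}

```text
t: 7.7
ee_pos: [0.5875, -0.2041, 0.158]
ee_rot: [-180.0, -0.0, 19.8]
ft_force: [1.1, -0.2, -0.6]
finger_gap: 0.0941
```

Call:
{"api": "apply_moves", "payload": {
  "plan": [
    {"dx":-0.15,"dy":1,"dz":0.5,"spin":0,"hand":94},
    {"dx":-0.05,"dy":0.2,"dz":0.4,"spin":0,"hand":94},
    {"dx":0,"dy":0,"dz":0,"spin":0,"hand":94},
    {"dx":0,"dy":0,"dz":0,"spin":0,"hand":94}
  ]
}}

```text
t: 8.1
ee_pos: [0.5957, -0.2483, 0.1218]
ee_rot: [-179.8, 0.0, 19.8]
ft_force: [-0.1, 0.6, 0.7]
finger_gap: 0.0942
```

Run:
```python
from h import *
im=snap('wrist','w10.png')[:,:,::-1]
go([.6,-.252,.03])
```

```text
t 8.15 pos [ 0.5965 -0.2479  0.1226] rot [-179.8977   -0.0271   19.894 ] F [ 0.5103  0.2899 -0.4894] gap 0.09388489692470513 q1,7 [ 19.1407 -48.5049]
units dx,dy,dz [0.0468 0.1306 2.3157]
```

View pics/w10.png

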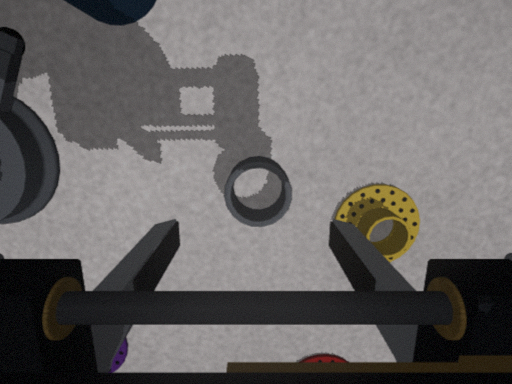

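Run:
```python
from h import *
im=cv2.imread('pics/w10.png')
cv2.imwrite('pics/c10.png',cv2.resize(im[145:240,210:305],(570,570),interpolation=cv2.INTER_CUBIC))
cw=env.get_calibration('wrist');s=env.get_state();R=Ro.from_euler('xyz',s['ee_rot'],degrees=True).as_matrix()
for n,u,v,h in[('sp',259,188,.036),('ycollar',387,236,.032),('yflange',379,219,.005)]:
    p=onz(cw,u,v,h);print(n,p,(R.T@(p-s['ee_pos'])))
```

```text
sp [ 0.6094 -0.2464  0.036 ] [0.0126 0.0032 0.0866]
ycollar [ 0.6061 -0.3683  0.032 ] [-0.0319  0.1167  0.0904]
yflange [ 0.6132 -0.3688  0.005 ] [-0.0254  0.1196  0.1174]
```

View pics/c10.png

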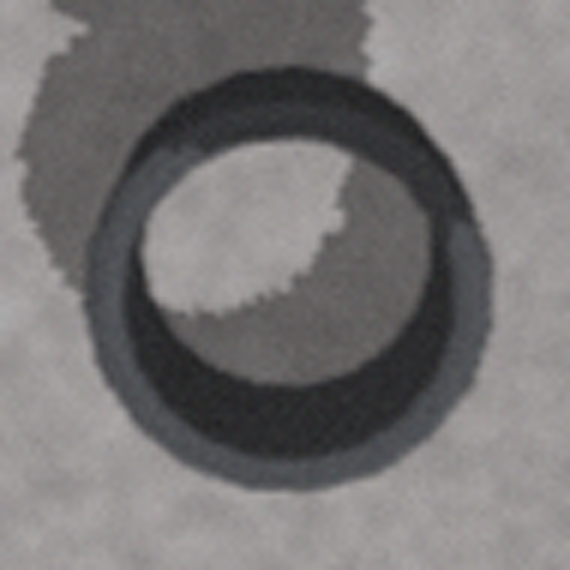

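Call:
{"api": "apply_moves", "payload": {
  "plan": [
    {"dx":0.22,"dy":0.06,"dz":0.5,"spin":0,"hand":90},
    {"dx":0,"dy":0,"dz":0.6,"spin":0,"hand":85},
    {"dx":0,"dy":0,"dz":0.6,"spin":0,"hand":80},
    {"dx":0,"dy":0,"dz":0.45,"spin":0,"hand":80},
    {"dx":0,"dy":0,"dz":0.2,"spin":0,"hand":76}
  ]
}}

```text
t: 8.65
ee_pos: [0.6053, -0.247, 0.028]
ee_rot: [-179.9, 0.0, 19.9]
ft_force: [-0.7, 0.7, 0.2]
finger_gap: 0.0771
```

Run:
```python
from h import *
im=snap('wrist','w11.png')[:,:,::-1]
go([.606,-.246,.028])
```

```text
t 8.7 pos [ 0.605  -0.2473  0.0274] rot [-179.8815    0.0517   19.9033] F [-0.4366  0.6576 -1.2186] gap 0.07626703301955284 q1,7 [ 19.0089 -48.7083]
units dx,dy,dz [ 0.0336 -0.0213 -0.0147]
```

View pics/w11.png

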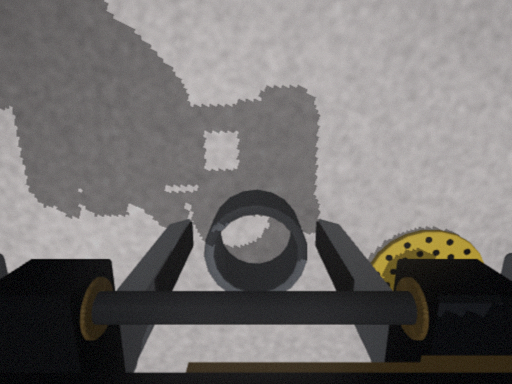

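Call:
{"api": "apply_moves", "payload": {
  "plan": [
    {"dx":0.1,"dy":0,"dz":0,"spin":0,"hand":76},
    {"dx":0,"dy":0,"dz":0,"spin":0,"hand":40},
    {"dx":0,"dy":0,"dz":0,"spin":0,"hand":40},
    {"dx":0,"dy":0,"dz":0,"spin":0,"hand":40},
    {"dx":0,"dy":0,"dz":0,"spin":0,"hand":40}
  ]
}}

```text
t: 9.2
ee_pos: [0.6098, -0.2482, 0.0296]
ee_rot: [180.0, -0.1, 19.8]
ft_force: [-0.2, 1.0, 5.7]
finger_gap: 0.0585
```

Call:
{"api": "apply_moves", "payload": {
  "plan": [
    {"dx":0,"dy":0,"dz":-0.3,"spin":0,"hand":40},
    {"dx":0,"dy":0,"dz":-0.9,"spin":0,"hand":40},
    {"dx":0,"dy":0,"dz":-0.9,"spin":0,"hand":40}
  ]
}}

```text
t: 9.5
ee_pos: [0.608, -0.2486, 0.113]
ee_rot: [-179.9, 0.1, 19.7]
ft_force: [0.6, -0.1, -0.9]
finger_gap: 0.0578
```

Run:
```python
from h import *
im=snap('wrist','w12.png')[:,:,::-1]
cv2.imwrite('pics/c12.png',cv2.resize(im[170:310,180:330],None,fx=4,fy=4,interpolation=cv2.INTER_CUBIC))
go([.4425,-.042,.19])
```

```text
t 9.55 pos [ 0.6121 -0.2503  0.1201] rot [179.6385  -0.3816  19.7097] F [ 1.3313 -0.9212  2.8895] gap 0.05805860341675638 q1,7 [ 18.6886 -48.9893]
units dx,dy,dz [-2.224  -6.3214 -1.802 ]
```

View pics/c12.png

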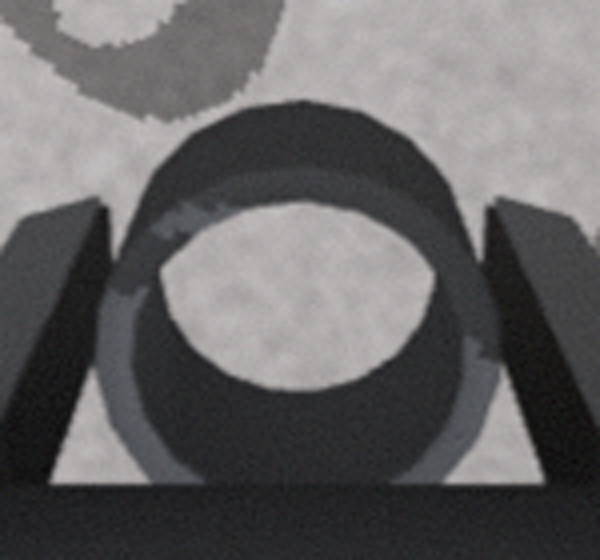

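Run:
```python
from h import *
cw=env.get_calibration('wrist');s=env.get_state();R=Ro.from_euler('xyz',s['ee_rot'],degrees=True).as_matrix()
o=R.T@(onz(cw,254.5,261.2,s['ee_pos'][2]+.0074)-s['ee_pos']);print(o)
o[2]=0;T=np.array([.5443,-.006,.18])-R@o;print(T);go(T)
```

```text
[-0.0067 -0.0006 -0.0074]
[ 0.5508 -0.0043  0.18  ]
t 9.55 pos [ 0.6121 -0.2503  0.1201] rot [179.6385  -0.3816  19.7097] F [ 1.3313 -0.9212  2.8895] gap 0.05805860341675638 q1,7 [ 18.6886 -48.9893]
units dx,dy,dz [ 0.6416 -6.2963 -1.5339]
```

Call:
{"api": "apply_moves", "payload": {
  "plan": [
    {"dx":0,"dy":-0.5,"dz":-0.8,"spin":0,"hand":40},
    {"dx":0.1,"dy":-0.9,"dz":-0.6,"spin":0,"hand":40},
    {"dx":0.1,"dy":-1,"dz":-0.2,"spin":0,"hand":40},
    {"dx":0.1,"dy":-1,"dz":0,"spin":0,"hand":40},
    {"dx":0.1,"dy":-1,"dz":0,"spin":0,"hand":40}
  ]
}}

```text
t: 10.05
ee_pos: [0.5643, -0.0764, 0.1775]
ee_rot: [180.0, -0.1, 19.7]
ft_force: [1.1, -0.5, -1.1]
finger_gap: 0.0581
```

Call:
{"api": "apply_moves", "payload": {
  "plan": [
    {"dx":0.1,"dy":-1,"dz":0,"spin":0,"hand":40},
    {"dx":0.1,"dy":-0.85,"dz":0,"spin":0,"hand":40},
    {"dx":0,"dy":0,"dz":0,"spin":0,"hand":40},
    {"dx":0,"dy":0,"dz":0,"spin":0,"hand":40}
  ]
}}

```text
t: 10.45
ee_pos: [0.5472, -0.0047, 0.177]
ee_rot: [180.0, -0.0, 19.8]
ft_force: [-0.2, -0.6, -0.7]
finger_gap: 0.058
```

Run:
```python
from h import *
im=snap('wrist','w13.png')[:,:,::-1]
go([.5508,-.0043,.14])
```

```text
t 10.5 pos [ 0.5474 -0.0061  0.1769] rot [179.9275  -0.0216  19.7111] F [-1.1207  0.1815  0.319 ] gap 0.05800226972694636 q1,7 [ -4.3436 -70.4717]
units dx,dy,dz [ 0.0952 -0.0148  0.9217]
```

View pics/w13.png

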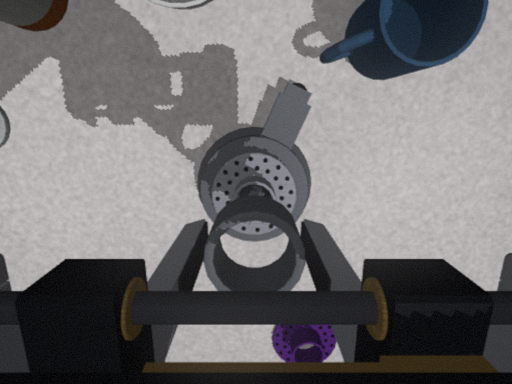

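Now shift dx +0.1 and descend, stopping to look when the post is in the ring.

Call:
{"api": "apply_moves", "payload": {
  "plan": [
    {"dx":0.09,"dy":-0.01,"dz":0.5,"spin":0,"hand":40},
    {"dx":0,"dy":0,"dz":0.5,"spin":0,"hand":40},
    {"dx":0,"dy":0,"dz":0.5,"spin":0,"hand":40},
    {"dx":0,"dy":0,"dz":0,"spin":0,"hand":40}
  ]
}}

```text
t: 10.9
ee_pos: [0.5488, -0.0056, 0.1144]
ee_rot: [-180.0, 0.3, 19.6]
ft_force: [-1.1, -0.6, -0.2]
finger_gap: 0.0578
```

Run:
```python
from h import *
im=snap('wrist','w14.png')[:,:,::-1]
cv2.imwrite('pics/c14.png',cv2.resize(im[170:310,180:330],None,fx=4,fy=4,interpolation=cv2.INTER_CUBIC))
go([.5508,-.0043,.0785])
cw=env.get_calibration('wrist')
print(proj(cw,[.5443,-.006,.109]))
```

```text
t 10.95 pos [ 0.5498 -0.0054  0.1157] rot [179.9926   0.1455  19.597 ] F [ 0.5592  0.4208 -0.5794] gap 0.057864799261017244 q1,7 [ -4.0586 -70.3742]
units dx,dy,dz [ 0.0359 -0.0163  0.9295] 
[253.4076 248.066 ]
```

View pics/c14.png

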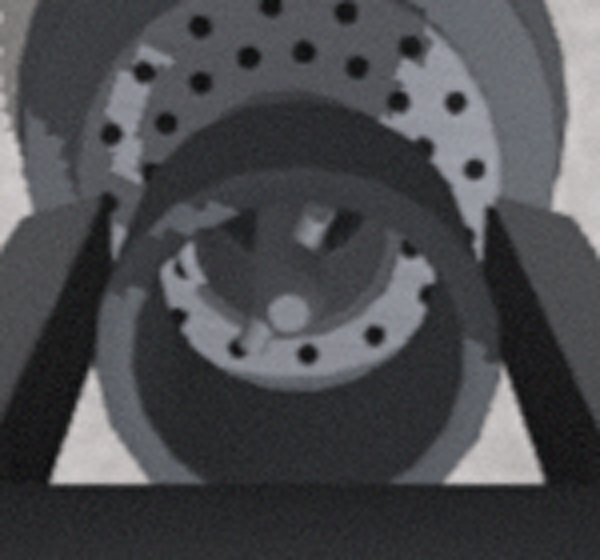

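Call:
{"api": "apply_moves", "payload": {
  "plan": [
    {"dx":0.03,"dy":-0.02,"dz":0.1,"spin":0,"hand":40},
    {"dx":0,"dy":0,"dz":0.1,"spin":0,"hand":40},
    {"dx":0,"dy":0,"dz":0.1,"spin":0,"hand":40}
  ]
}}

```text
t: 11.25
ee_pos: [0.5519, -0.0024, 0.105]
ee_rot: [180.0, -0.1, 19.7]
ft_force: [-0.7, -0.2, -0.9]
finger_gap: 0.058
```

Call:
{"api": "apply_moves", "payload": {
  "plan": [
    {"dx":0,"dy":0,"dz":0.1,"spin":0,"hand":40},
    {"dx":0,"dy":0,"dz":0.1,"spin":0,"hand":40}
  ]
}}

```text
t: 11.45
ee_pos: [0.5513, -0.0022, 0.0964]
ee_rot: [180.0, -0.0, 19.8]
ft_force: [0.1, -0.3, -0.2]
finger_gap: 0.0582
```

Call:
{"api": "apply_moves", "payload": {
  "plan": [
    {"dx":0,"dy":0,"dz":0.15,"spin":0,"hand":40},
    {"dx":0,"dy":0,"dz":0.12,"spin":0,"hand":40},
    {"dx":0,"dy":0,"dz":0.08,"spin":0,"hand":40}
  ]
}}

```text
t: 11.75
ee_pos: [0.551, -0.0022, 0.0819]
ee_rot: [-180.0, 0.0, 19.8]
ft_force: [-0.4, -0.0, -0.9]
finger_gap: 0.0581
```

Call:
{"api": "apply_moves", "payload": {
  "plan": [
    {"dx":0,"dy":0,"dz":0.04,"spin":0,"hand":40},
    {"dx":0,"dy":0,"dz":0,"spin":0,"hand":40}
  ]
}}

```text
t: 11.95
ee_pos: [0.5511, -0.0022, 0.0806]
ee_rot: [-180.0, 0.0, 19.8]
ft_force: [-0.3, 0.6, -1.7]
finger_gap: 0.0578
```

Call:
{"api": "apply_moves", "payload": {
  "plan": [
    {"dx":0,"dy":0,"dz":0.03,"spin":0,"hand":40},
    {"dx":0,"dy":0,"dz":0.02,"spin":0,"hand":40}
  ]
}}

```text
t: 12.15
ee_pos: [0.5515, -0.0022, 0.0793]
ee_rot: [180.0, -0.0, 19.8]
ft_force: [-1.9, 0.1, 6.0]
finger_gap: 0.0582
```

Call:
{"api": "apply_moves", "payload": {
  "plan": [
    {"dx":0,"dy":0,"dz":0.02,"spin":0,"hand":40},
    {"dx":0,"dy":0,"dz":0,"spin":0,"hand":40}
  ]
}}

```text
t: 12.35
ee_pos: [0.5515, -0.0023, 0.0786]
ee_rot: [180.0, -0.0, 19.7]
ft_force: [-1.5, -0.1, 4.3]
finger_gap: 0.0578
```

Call:
{"api": "apply_moves", "payload": {
  "plan": [
    {"dx":0,"dy":0,"dz":0,"spin":0,"hand":84},
    {"dx":0,"dy":0,"dz":0,"spin":0,"hand":84},
    {"dx":0,"dy":0,"dz":0,"spin":0,"hand":84},
    {"dx":0,"dy":0,"dz":-0.3,"spin":0,"hand":84},
    {"dx":0,"dy":0,"dz":-0.8,"spin":0,"hand":84}
  ]
}}

```text
t: 12.85
ee_pos: [0.5492, -0.0023, 0.1209]
ee_rot: [-179.9, 0.3, 19.8]
ft_force: [0.1, 0.3, -0.6]
finger_gap: 0.0836
```

Call:
{"api": "apply_moves", "payload": {
  "plan": [
    {"dx":-0.3,"dy":0,"dz":-0.9,"spin":0,"hand":84},
    {"dx":-0.4,"dy":0,"dz":-0.7,"spin":0,"hand":84},
    {"dx":0,"dy":0,"dz":0,"spin":0,"hand":84}
  ]
}}

```text
t: 13.15
ee_pos: [0.5257, -0.0127, 0.1902]
ee_rot: [179.9, -0.3, 19.7]
ft_force: [0.6, -1.0, -0.4]
finger_gap: 0.0837
```

Run:
```python
from h import *
cw=env.get_calibration('wrist');im=snap('wrist','w15.png')[:,:,::-1]
go([.48,.27,.19])
```

```text
t 13.2 pos [ 0.5257 -0.0121  0.1884] rot [179.9165  -0.2359  19.7094] F [ 0.7947 -0.3311 -0.9   ] gap 0.08400685946590421 q1,7 [ -3.7977 -69.9239]
units dx,dy,dz [ 1.3032 -7.024  -0.044 ]
```

View pics/w15.png

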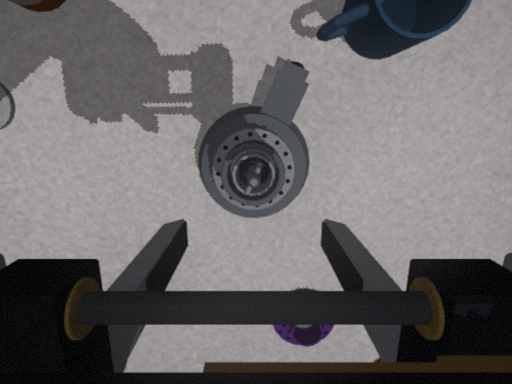

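Run:
```python
from h import *
cs=env.get_calibration('scene')
a=onz(cs,312.8,133.5,.058);b=onz(cs,326.4,141,.058);print(a,b,np.linalg.norm(a-b),np.degrees(np.arctan2(*(b-a)[[1,0]])))
im=cv2.imread('pics/w15.png')
cv2.imwrite('pics/c15.png',cv2.convertScaleAbs(cv2.resize(im[140:210,218:288],(700,700),interpolation=cv2.INTER_CUBIC)[:600],alpha=1.7))
s=env.get_state();print(s['qpos'])
```

```text
[0.4881 0.2861 0.058 ] [0.5412 0.2834 0.058 ] 0.053218539948970654 -2.9093126378734033
[ -3.7977  28.326    2.9778 109.1929  -2.0933  42.2822 -69.9239]
```

View pics/c15.png

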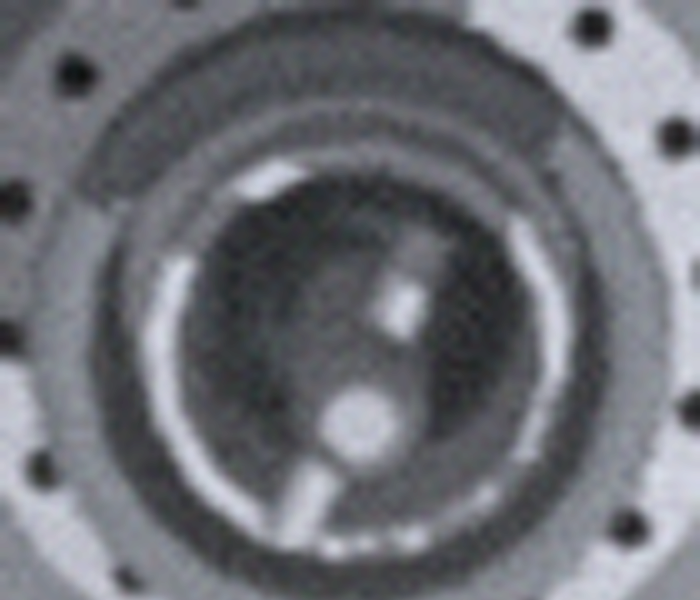

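Run:
```python
from h import *
cw=env.get_calibration('wrist')
f=lambda x,y,z:onz(cw,218+x/10,140+y/10,z)
a=f(410,285,.0935);b=f(293,535,.0935);print(a,b,np.linalg.norm(a-b),(a+b)/2,np.degrees(np.arctan2(*(a-b)[[1,0]])))
print('post',f(358,424,.109))
```

```text
[ 0.5533 -0.0058  0.0935] [ 0.5292 -0.0037  0.0935] 0.024165412296504523 [ 0.5412 -0.0048  0.0935] -4.979906019472858
post [ 0.5435 -0.0046  0.109 ]
```

Run:
```python
from h import *
cs=env.get_calibration('scene');cd=env.get_calibration('side')
print('bottle cap top',onz(cs,361,124,.19),onz(cd,172,239,.19),'base',onz(cs,351,174,0))
print('mug top',onz(cs,308,233,.09)); print('bowl',onz(cs,351,195,.06))
```

```text
bottle cap top [0.65   0.2629 0.19  ] [0.6491 0.2639 0.19  ] base [0.6522 0.2645 0.    ]
mug top [ 0.7214 -0.0689  0.09  ]
bowl [0.7219 0.1348 0.06  ]
```

Call:
{"api": "apply_moves", "payload": {
  "plan": [
    {"dx":0.28,"dy":-0.89,"dz":-0.1,"spin":0,"hand":84},
    {"dx":0.28,"dy":-0.89,"dz":-0.1,"spin":0,"hand":84},
    {"dx":0.28,"dy":-0.89,"dz":-0.1,"spin":0,"hand":84},
    {"dx":0.28,"dy":-0.89,"dz":-0.1,"spin":0,"hand":70},
    {"dx":0.28,"dy":-0.89,"dz":0,"spin":0,"hand":60}
  ]
}}

```text
t: 13.7
ee_pos: [0.5173, 0.1767, 0.2015]
ee_rot: [-180.0, 0.0, 19.8]
ft_force: [-0.2, 0.1, -0.2]
finger_gap: 0.0713
```

Call:
{"api": "apply_moves", "payload": {
  "plan": [
    {"dx":0.28,"dy":-0.89,"dz":0,"spin":0,"hand":60},
    {"dx":0.28,"dy":-0.89,"dz":0,"spin":0,"hand":60},
    {"dx":0.24,"dy":-0.87,"dz":0,"spin":0,"hand":60},
    {"dx":0,"dy":0,"dz":0,"spin":-8,"hand":60},
    {"dx":0,"dy":0,"dz":0,"spin":-8.5,"hand":60}
  ]
}}

```text
t: 14.2
ee_pos: [0.5106, 0.2876, 0.2005]
ee_rot: [-180.0, 0.1, 36.8]
ft_force: [0.3, -1.2, -0.5]
finger_gap: 0.0601
```

Call:
{"api": "apply_moves", "payload": {
  "plan": [
    {"dx":0,"dy":0,"dz":0,"spin":-8.5,"hand":60},
    {"dx":0,"dy":0,"dz":0,"spin":-8.5,"hand":60},
    {"dx":0,"dy":0,"dz":0,"spin":-8.5,"hand":60},
    {"dx":0,"dy":0,"dz":0,"spin":-8.5,"hand":60},
    {"dx":0,"dy":0,"dz":0,"spin":-8.5,"hand":60}
  ]
}}

```text
t: 14.7
ee_pos: [0.5113, 0.2856, 0.2008]
ee_rot: [-179.9, 0.0, 79.1]
ft_force: [0.1, -0.4, 0.2]
finger_gap: 0.0598
```

Call:
{"api": "apply_moves", "payload": {
  "plan": [
    {"dx":0,"dy":0,"dz":0,"spin":-8.5,"hand":60},
    {"dx":0,"dy":0,"dz":0,"spin":-8.5,"hand":60},
    {"dx":0,"dy":0,"dz":0,"spin":-8.5,"hand":60},
    {"dx":0,"dy":0,"dz":0,"spin":-8.5,"hand":60},
    {"dx":0,"dy":0,"dz":0,"spin":-8.5,"hand":60}
  ]
}}

```text
t: 15.2
ee_pos: [0.5114, 0.2855, 0.2008]
ee_rot: [-179.9, -0.1, 121.6]
ft_force: [-0.4, 0.2, 0.3]
finger_gap: 0.0601
```

Call:
{"api": "apply_moves", "payload": {
  "plan": [
    {"dx":0,"dy":0,"dz":0,"spin":-8.5,"hand":60},
    {"dx":0,"dy":0,"dz":0,"spin":-8.5,"hand":60},
    {"dx":0,"dy":0,"dz":0,"spin":-8.5,"hand":60},
    {"dx":0,"dy":0,"dz":0,"spin":-8.5,"hand":60},
    {"dx":0,"dy":0,"dz":0,"spin":-8.5,"hand":60}
  ]
}}

```text
t: 15.7
ee_pos: [0.5114, 0.2855, 0.2009]
ee_rot: [-180.0, -0.1, 164.1]
ft_force: [-0.8, 0.4, -0.2]
finger_gap: 0.0602
```

Call:
{"api": "apply_moves", "payload": {
  "plan": [
    {"dx":0,"dy":0,"dz":0,"spin":-5,"hand":60},
    {"dx":0,"dy":0,"dz":0,"spin":0,"hand":60}
  ]
}}

```text
t: 15.9
ee_pos: [0.5114, 0.2854, 0.2008]
ee_rot: [-180.0, -0.1, 168.8]
ft_force: [0.1, -0.2, 0.3]
finger_gap: 0.0599
```

Run:
```python
from h import *
cw=env.get_calibration('wrist');im=snap('wrist','w16.png')[:,:,::-1]
go([.514,.285,.19],177)
```

```text
t 15.95 pos [0.5114 0.2854 0.201 ] rot [-179.988    -0.1137  168.6349] F [-0.2932  0.2825 -0.0207] gap 0.060019985449031525 q1,7 [-8.17   22.0022]
units dx,dy,dz [-0.0649  0.0037  0.275 ] spin -8.37
```

View pics/w16.png

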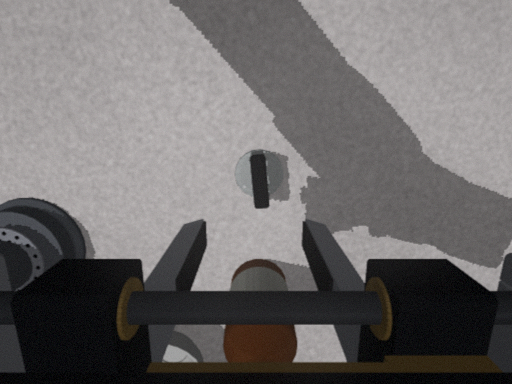

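Wrist view: cap at about (260,175), bar running (257,152)–(263,207). The bottle is safely behind.

Run:
```python
from h import *
im=cv2.imread('pics/w16.png');cw=env.get_calibration('wrist');s=env.get_state()
c=im[140:215,225:300];m=(c.max(2)<45).astype(np.uint8)
n,l,st,ce=cv2.connectedComponentsWithStats(m);k=1+st[1:,4].argmax();print(st[k])
pts=np.argwhere(l==k)[:,::-1].astype(np.float32)
r=cv2.minAreaRect(pts);print(r)
box=cv2.boxPoints(r)+[225,140]
W=np.array([onz(cw,u,v,.058) for u,v in box]);print(W)
R=Ro.from_euler('xyz',s['ee_rot'],degrees=True).as_matrix()
p=pts+[225,140];W=np.array([onz(cw,u,v,.057) for u,v in p])[:,:2];mu=W.mean(0);w,v=np.linalg.eigh(np.cov((W-mu).T));d=v[:,1]
print(mu,np.degrees(np.arctan2(d[1],d[0])))
go([*mu,.05])
```

```text
[ 26  14  17  54 684]
((34.372955322265625, 40.60245895385742), (52.69179916381836, 13.851968765258789), 84.80557250976562)
[[0.4774 0.2892 0.058 ]
 [0.4789 0.3029 0.058 ]
 [0.5335 0.2974 0.058 ]
 [0.532  0.2831 0.058 ]]
[0.5048 0.2932] 173.8671485750007
t 15.95 pos [0.5114 0.2854 0.201 ] rot [-179.988    -0.1137  168.6349] F [-0.2932  0.2825 -0.0207] gap 0.060019985449031525 q1,7 [-8.17   22.0022]
units dx,dy,dz [0.1934 0.1605 3.7755]
```

Call:
{"api": "apply_moves", "payload": {
  "plan": [
    {"dx":0.17,"dy":0.17,"dz":0.7,"spin":-5.2,"hand":60},
    {"dx":0,"dy":0,"dz":0.8,"spin":0,"hand":60},
    {"dx":0,"dy":0,"dz":0.8,"spin":0,"hand":60},
    {"dx":0,"dy":0,"dz":0.5,"spin":0,"hand":60},
    {"dx":0,"dy":0,"dz":0,"spin":0,"hand":60}
  ]
}}

```text
t: 16.45
ee_pos: [0.5045, 0.292, 0.087]
ee_rot: [-179.8, -0.3, 173.9]
ft_force: [-0.4, -0.2, 0.8]
finger_gap: 0.0602
```

Run:
```python
from h import *
cw=env.get_calibration('wrist');im=snap('wrist','w17.png')[:,:,::-1]
go([.5055,.293,.054],173.9)
```

```text
t 16.5 pos [0.5055 0.293  0.0888] rot [-179.9021   -0.1376  173.8967] F [-0.1396  0.4485  1.0271] gap 0.05970866862865217 q1,7 [-12.0198  19.2005]
units dx,dy,dz [-0.0025  0.0007  0.8711] spin -0.00
```

View pics/w17.png

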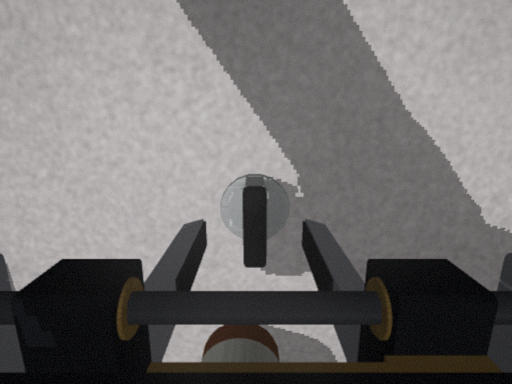

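Run:
```python
from h import *
cw=env.get_calibration('wrist');s=env.get_state();R=Ro.from_euler('xyz',s['ee_rot'],degrees=True).as_matrix()
im=cv2.imread('pics/w17.png')
cv2.imwrite('pics/c17.png',cv2.resize(im[165:285,195:315],(600,600),interpolation=cv2.INTER_CUBIC))
for u,v,h in [(255,188,.058),(255,267,.058),(255,206,.004)]: print(R.T@(onz(cw,u,v,h)-s['ee_pos']))
```

```text
[0.0262 0.0016 0.0309]
[-0.03    0.0016  0.0308]
[-0.002   0.0018  0.0848]
```

View pics/c17.png

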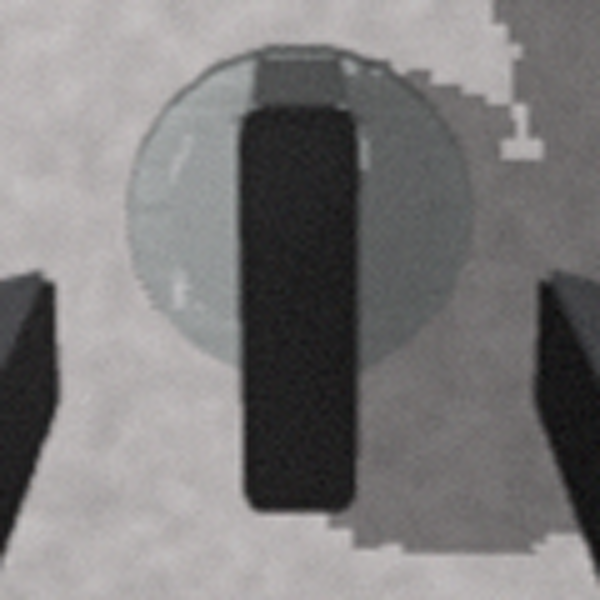

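Call:
{"api": "apply_moves", "payload": {
  "plan": [
    {"dx":-0.05,"dy":0.02,"dz":0.45,"spin":0,"hand":60},
    {"dx":0,"dy":0,"dz":0.42,"spin":0,"hand":40},
    {"dx":0,"dy":0,"dz":0,"spin":0,"hand":20},
    {"dx":0,"dy":0,"dz":0,"spin":0,"hand":5},
    {"dx":0,"dy":0,"dz":0,"spin":0,"hand":0}
  ]
}}

```text
t: 17.0
ee_pos: [0.5091, 0.2945, 0.0562]
ee_rot: [179.9, 0.1, 173.9]
ft_force: [-0.5, 0.4, 0.4]
finger_gap: 0.0314
```

Call:
{"api": "apply_moves", "payload": {
  "plan": [
    {"dx":0,"dy":0,"dz":0,"spin":0,"hand":0},
    {"dx":0,"dy":0,"dz":0,"spin":0,"hand":0},
    {"dx":0,"dy":0,"dz":0,"spin":0,"hand":0}
  ]
}}

```text
t: 17.3
ee_pos: [0.5088, 0.2935, 0.0559]
ee_rot: [-180.0, 0.0, 173.9]
ft_force: [-1.1, -1.1, 3.2]
finger_gap: 0.0162
```

Run:
```python
from h import *
cw=env.get_calibration('wrist');im=snap('wrist','w18.png')[:,:,::-1]
go([.5055,.293,.054],173.9)
```

```text
t 17.35 pos [0.5088 0.2936 0.0559] rot [-179.9775    0.0476  173.9318] F [-0.3899 -1.1483  4.5561] gap 0.015783695887589173 q1,7 [-13.2602  17.3963]
units dx,dy,dz [ 0.0805 -0.0225  0.0467] spin 0.03
```

View pics/w18.png

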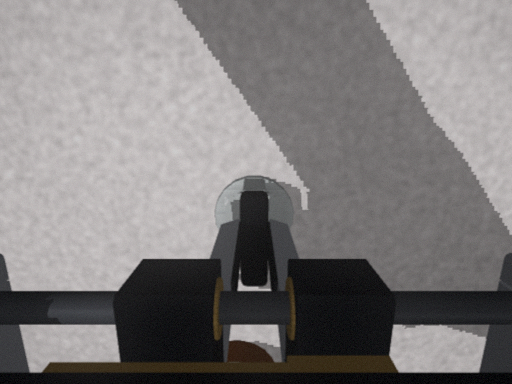

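Call:
{"api": "apply_moves", "payload": {
  "plan": [
    {"dx":0,"dy":0,"dz":-0.5,"spin":0,"hand":0},
    {"dx":0,"dy":0,"dz":-0.9,"spin":0,"hand":0},
    {"dx":0,"dy":0,"dz":-0.9,"spin":0,"hand":0},
    {"dx":0,"dy":0,"dz":-0.9,"spin":0,"hand":0},
    {"dx":0,"dy":-0.5,"dz":-0.2,"spin":0,"hand":0}
  ]
}}

```text
t: 17.85
ee_pos: [0.5075, 0.2791, 0.1955]
ee_rot: [179.5, 0.3, 174.2]
ft_force: [0.5, 0.1, -1.3]
finger_gap: 0.0158
```

Call:
{"api": "apply_moves", "payload": {
  "plan": [
    {"dx":0,"dy":-1,"dz":0,"spin":0,"hand":0},
    {"dx":0,"dy":-1,"dz":0,"spin":0,"hand":0},
    {"dx":0,"dy":-1,"dz":0,"spin":0,"hand":0},
    {"dx":-0.1,"dy":-1,"dz":0,"spin":0,"hand":0},
    {"dx":-0.6,"dy":-0.8,"dz":0,"spin":0,"hand":0}
  ]
}}

```text
t: 18.35
ee_pos: [0.5113, 0.0781, 0.1911]
ee_rot: [-179.9, -0.2, 174.0]
ft_force: [0.7, 0.5, -1.7]
finger_gap: 0.0158
```

Call:
{"api": "apply_moves", "payload": {
  "plan": [
    {"dx":-0.9,"dy":-0.7,"dz":0,"spin":0,"hand":0},
    {"dx":-0.9,"dy":-0.7,"dz":0,"spin":0,"hand":0},
    {"dx":-0.9,"dy":-0.5,"dz":0,"spin":0,"hand":0},
    {"dx":0,"dy":0,"dz":0,"spin":0,"hand":0},
    {"dx":0,"dy":0,"dz":0,"spin":0,"hand":0}
  ]
}}

```text
t: 18.85
ee_pos: [0.6131, -0.0071, 0.1904]
ee_rot: [179.9, -0.1, 173.9]
ft_force: [0.1, 1.0, -2.1]
finger_gap: 0.0154
```

Run:
```python
from h import *
cw=env.get_calibration('wrist');im=snap('wrist','w19.png')[:,:,::-1]
print(cw);go([.645,-.016,.19],173.8)
```

```text
{'K': array([[305.13  ,   0.    , 253.9245],
       [  0.    , 305.13  , 193.2488],
       [  0.    ,   0.    ,   1.    ]]), 'position': array([0.5423, 0.0011, 0.3525]), 'rotation': array([165.8852,  -0.1051,  83.8307])}
t 18.9 pos [ 0.6124 -0.0058  0.1908] rot [179.9428  -0.0941 173.9956] F [-0.5781  0.845  -1.8417] gap 0.015703820395193167 q1,7 [21.7224 55.7175]
units dx,dy,dz [-0.8374 -0.1672  0.0174] spin 0.20
```

View pics/w19.png

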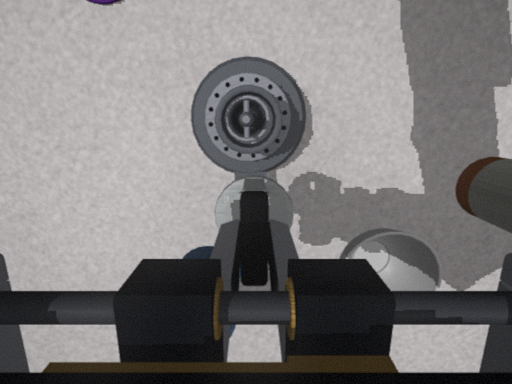

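Ideal view: the post is at (245,119) from nearly straight above, and the pin looks almost vertical in the image.

Run:
```python
from h import *
im=cv2.imread('pics/w19.png')
b=cv2.convertScaleAbs(cv2.resize(im[89:149,215:275],(600,600),interpolation=cv2.INTER_CUBIC),alpha=1.6)
cv2.imwrite('pics/c19.png',b)
cv2.imwrite('pics/c19b.png',cv2.resize(im[165:295,200:310],None,fx=4.5,fy=4.5,interpolation=cv2.INTER_CUBIC))
```

```text
(no output)
```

View pics/c19.png

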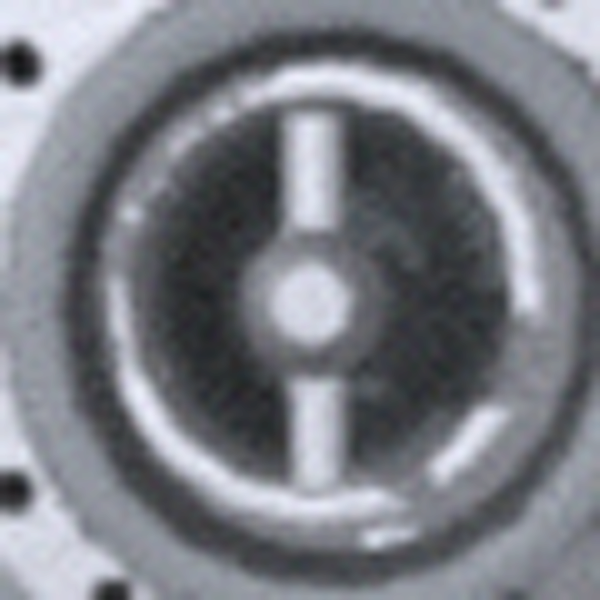

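View pics/c19b.png

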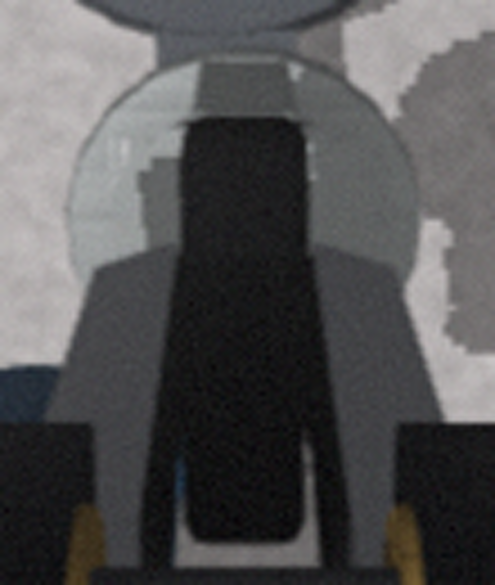

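Run:
```python
from h import *
cw=env.get_calibration('wrist');s=env.get_state();R=Ro.from_euler('xyz',s['ee_rot'],degrees=True).as_matrix();P=s['ee_pos']
T=lambda p:R.T@(p-P)
f=lambda x,y,z:onz(cw,215+x/10,89+y/10,z)
a=f(312,112,.0945);b=f(318,488,.0945);print('pin',a,b,np.linalg.norm(a-b),(a+b)/2,'yaw',np.degrees(np.arctan2(*(a-b)[[1,0]])))
po=f(311,302,.109);print('post',po,T(po),'pinmid',T((a+b)/2))
h=P[2]-.0559
print('disc',T(onz(cw,254,215.5,h+.007)))
e1,e2=[T(onz(cw,254.3,v,h+.057)) for v in(191.2,286.1)];print(e1,e2,(e1+e2)/2)
# bar dir
e1,e2=[T(onz(cw,*q,h+.057)) for q in((200+245/4.5,193),(200+244.5/4.5,285))];print(np.degrees(np.arctan2(*(e1-e2)[[1,0]])))
```

```text
pin [ 0.5282 -0.0022  0.0945] [ 0.5581 -0.0051  0.0945] 0.030062844939004782 [ 0.5432 -0.0037  0.0945] yaw 174.56688560712573
post [ 0.543  -0.0036  0.109 ] [ 0.0691 -0.0052  0.0819] pinmid [ 0.0689 -0.0052  0.0964]
disc [0.0015 0.0009 0.0489]
[ 0.0319  0.001  -0.001 ] [-0.0256  0.001  -0.0011] [ 0.0032  0.001  -0.0011]
0.07315204791235169
```

Call:
{"api": "apply_moves", "payload": {
  "plan": [
    {"dx":0.6,"dy":-0.15,"dz":0,"spin":0,"hand":0},
    {"dx":0.7,"dy":0,"dz":0,"spin":0,"hand":0},
    {"dx":0.37,"dy":0,"dz":0.2,"spin":-0.5,"hand":0},
    {"dx":0,"dy":0,"dz":0.2,"spin":0,"hand":0},
    {"dx":0,"dy":0,"dz":0,"spin":0,"hand":0}
  ]
}}

```text
t: 19.4
ee_pos: [0.5457, -0.0051, 0.1747]
ee_rot: [-180.0, -0.1, 174.5]
ft_force: [1.2, 0.8, -2.2]
finger_gap: 0.0156
```

Run:
```python
from h import *
d=snap('side','s20.png')[:,:,::-1]; s=snap('scene','sc20.png')[:,:,::-1]
c=lambda im,u,v,w=35: cv2.resize(im[v-w:v+w,u-w:u+w],(400,400),interpolation=cv2.INTER_CUBIC)
cv2.imwrite('pics/c20.png',np.hstack([c(d,252,190),c(s,268,185)]))
go([.5454,-.0036,.17],174.5)
```

```text
t 19.5 pos [ 0.5471 -0.0052  0.1754] rot [179.9693   0.0438 174.4834] F [-0.1589  0.797  -2.1907] gap 0.01583094086076971 q1,7 [23.6287 52.9556]
units dx,dy,dz [0.0466 0.0352 0.1339] spin -0.02
```

View pics/c20.png

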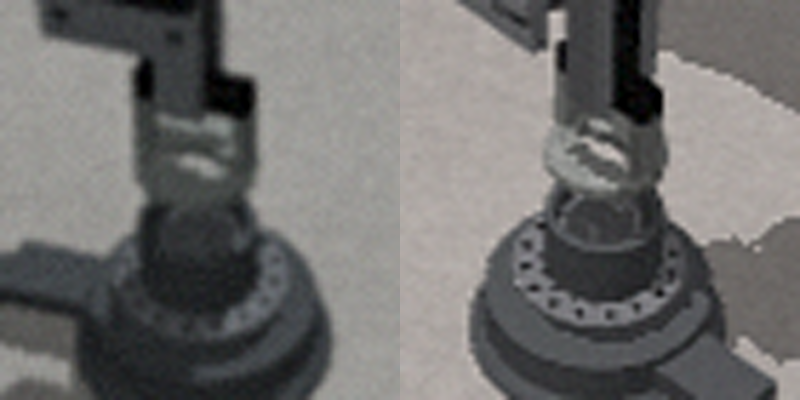

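Call:
{"api": "apply_moves", "payload": {
  "plan": [
    {"dx":0.02,"dy":0,"dz":0.1,"spin":0,"hand":0},
    {"dx":0,"dy":0,"dz":0.1,"spin":0,"hand":0},
    {"dx":0,"dy":0,"dz":0,"spin":0,"hand":0}
  ]
}}

```text
t: 19.8
ee_pos: [0.5453, -0.0057, 0.1666]
ee_rot: [-180.0, -0.1, 174.4]
ft_force: [-0.3, -0.0, -2.1]
finger_gap: 0.0154
```

Call:
{"api": "apply_moves", "payload": {
  "plan": [
    {"dx":0,"dy":0,"dz":0.07,"spin":0,"hand":0},
    {"dx":0,"dy":0,"dz":0.05,"spin":0,"hand":0}
  ]
}}

```text
t: 20.0
ee_pos: [0.5456, -0.0057, 0.1623]
ee_rot: [180.0, 0.0, 174.4]
ft_force: [-0.1, 0.4, -2.3]
finger_gap: 0.0156
```

Call:
{"api": "apply_moves", "payload": {
  "plan": [
    {"dx":0,"dy":0,"dz":0.06,"spin":0,"hand":0},
    {"dx":0,"dy":0,"dz":0,"spin":0,"hand":0}
  ]
}}

```text
t: 20.2
ee_pos: [0.5453, -0.0057, 0.1597]
ee_rot: [-180.0, -0.0, 174.4]
ft_force: [-0.1, -0.1, -1.1]
finger_gap: 0.0156
```

Call:
{"api": "apply_moves", "payload": {
  "plan": [
    {"dx":0,"dy":0,"dz":0.06,"spin":0,"hand":0},
    {"dx":0,"dy":0,"dz":0,"spin":0,"hand":0}
  ]
}}

```text
t: 20.4
ee_pos: [0.5453, -0.0057, 0.1575]
ee_rot: [-180.0, -0.0, 174.5]
ft_force: [-0.0, -0.3, -1.4]
finger_gap: 0.0158
```

Call:
{"api": "apply_moves", "payload": {
  "plan": [
    {"dx":0,"dy":0,"dz":0.06,"spin":0,"hand":0},
    {"dx":0,"dy":0,"dz":0,"spin":0,"hand":0}
  ]
}}

```text
t: 20.6
ee_pos: [0.5453, -0.0058, 0.155]
ee_rot: [-180.0, -0.0, 174.5]
ft_force: [-0.2, -0.3, -1.6]
finger_gap: 0.0157
```

Call:
{"api": "apply_moves", "payload": {
  "plan": [
    {"dx":0,"dy":0,"dz":0.06,"spin":0,"hand":0},
    {"dx":0,"dy":0,"dz":0,"spin":0,"hand":0}
  ]
}}

```text
t: 20.8
ee_pos: [0.5453, -0.0057, 0.1526]
ee_rot: [-180.0, -0.0, 174.5]
ft_force: [-0.0, -0.8, -1.9]
finger_gap: 0.0153
```

Call:
{"api": "apply_moves", "payload": {
  "plan": [
    {"dx":0,"dy":0,"dz":0.05,"spin":0,"hand":0},
    {"dx":0,"dy":0,"dz":0,"spin":0,"hand":0}
  ]
}}

```text
t: 21.0
ee_pos: [0.5454, -0.0057, 0.1507]
ee_rot: [-180.0, -0.0, 174.5]
ft_force: [0.2, -0.6, -1.2]
finger_gap: 0.0157
```

Call:
{"api": "apply_moves", "payload": {
  "plan": [
    {"dx":0,"dy":0,"dz":0.05,"spin":0,"hand":0},
    {"dx":0,"dy":0,"dz":0,"spin":0,"hand":0}
  ]
}}

```text
t: 21.2
ee_pos: [0.5454, -0.0057, 0.1487]
ee_rot: [-180.0, -0.0, 174.5]
ft_force: [-0.6, -0.2, -1.9]
finger_gap: 0.0155
```

The slot is on the pin without contact (underside about 93 mm, below the pin's top). I continue down to the spacer.

Call:
{"api": "apply_moves", "payload": {
  "plan": [
    {"dx":0,"dy":0,"dz":0.06,"spin":0,"hand":0},
    {"dx":0,"dy":0,"dz":0.05,"spin":0,"hand":0}
  ]
}}

```text
t: 21.4
ee_pos: [0.5455, -0.0057, 0.1443]
ee_rot: [-180.0, 0.0, 174.5]
ft_force: [0.8, 0.2, -2.3]
finger_gap: 0.0158
```

Call:
{"api": "apply_moves", "payload": {
  "plan": [
    {"dx":0,"dy":0,"dz":0.04,"spin":0,"hand":0},
    {"dx":0,"dy":0,"dz":0,"spin":0,"hand":0}
  ]
}}

```text
t: 21.6
ee_pos: [0.5453, -0.0057, 0.1426]
ee_rot: [-180.0, -0.0, 174.5]
ft_force: [-0.5, 0.8, -1.6]
finger_gap: 0.0155
```

Call:
{"api": "apply_moves", "payload": {
  "plan": [
    {"dx":0,"dy":0,"dz":0.03,"spin":0,"hand":0},
    {"dx":0,"dy":0,"dz":0,"spin":0,"hand":0}
  ]
}}

```text
t: 21.8
ee_pos: [0.5456, -0.0056, 0.1419]
ee_rot: [-180.0, 0.0, 174.5]
ft_force: [-0.4, -0.4, -0.7]
finger_gap: 0.0158
```

Call:
{"api": "apply_moves", "payload": {
  "plan": [
    {"dx":0,"dy":0,"dz":0.04,"spin":0,"hand":0},
    {"dx":0,"dy":0,"dz":0,"spin":0,"hand":0}
  ]
}}

```text
t: 22.0
ee_pos: [0.5457, -0.0056, 0.1404]
ee_rot: [-180.0, 0.0, 174.5]
ft_force: [-1.3, -0.9, 4.4]
finger_gap: 0.0154
```

Call:
{"api": "apply_moves", "payload": {
  "plan": [
    {"dx":0,"dy":0,"dz":0.04,"spin":0,"hand":0},
    {"dx":0,"dy":0,"dz":0,"spin":0,"hand":0}
  ]
}}

```text
t: 22.2
ee_pos: [0.5457, -0.0056, 0.1387]
ee_rot: [180.0, 0.0, 174.5]
ft_force: [-1.9, -0.7, 5.9]
finger_gap: 0.0156
```

Call:
{"api": "apply_moves", "payload": {
  "plan": [
    {"dx":0,"dy":0,"dz":0.04,"spin":0,"hand":0},
    {"dx":0,"dy":0,"dz":0,"spin":0,"hand":0}
  ]
}}

```text
t: 22.4
ee_pos: [0.5458, -0.0056, 0.1372]
ee_rot: [-180.0, 0.0, 174.5]
ft_force: [-0.8, -0.2, 6.2]
finger_gap: 0.0158
```

Call:
{"api": "apply_moves", "payload": {
  "plan": [
    {"dx":0,"dy":0,"dz":0.04,"spin":0,"hand":0},
    {"dx":0,"dy":0,"dz":0,"spin":0,"hand":0},
    {"dx":0,"dy":0,"dz":0,"spin":0,"hand":0}
  ]
}}

```text
t: 22.7
ee_pos: [0.5458, -0.0056, 0.1358]
ee_rot: [-180.0, 0.0, 174.5]
ft_force: [-1.7, -0.5, 6.8]
finger_gap: 0.0158
```

Call:
{"api": "apply_moves", "payload": {
  "plan": [
    {"dx":0,"dy":0,"dz":0.04,"spin":0,"hand":0},
    {"dx":0,"dy":0,"dz":0,"spin":0,"hand":0},
    {"dx":0,"dy":0,"dz":0,"spin":0,"hand":0}
  ]
}}

```text
t: 23.0
ee_pos: [0.5458, -0.0056, 0.1344]
ee_rot: [-180.0, 0.1, 174.5]
ft_force: [-2.2, -1.2, 8.9]
finger_gap: 0.0158
```

Run:
```python
from h import *
cw=env.get_calibration('wrist');w=snap('wrist','w21.png')[:,:,::-1]
s=snap('scene','sc21.png')[:,:,::-1]
c=lambda im,u,v,w=35: cv2.resize(im[v-w:v+w,u-w:u+w],(400,400),interpolation=cv2.INTER_CUBIC)
cv2.imwrite('pics/c21.png',np.hstack([c(w,254,225,65),c(s,268,190)]))
go([.5454,-.0036,.135],174.5)
```

```text
t 23.1 pos [ 0.5458 -0.0056  0.1344] rot [-179.9884    0.0524  174.4581] F [-1.7855 -1.1002  8.5039] gap 0.015798509125504685 q1,7 [21.9182 50.1059]
units dx,dy,dz [ 0.0153  0.0482 -0.0156] spin -0.04
```

View pics/c21.png

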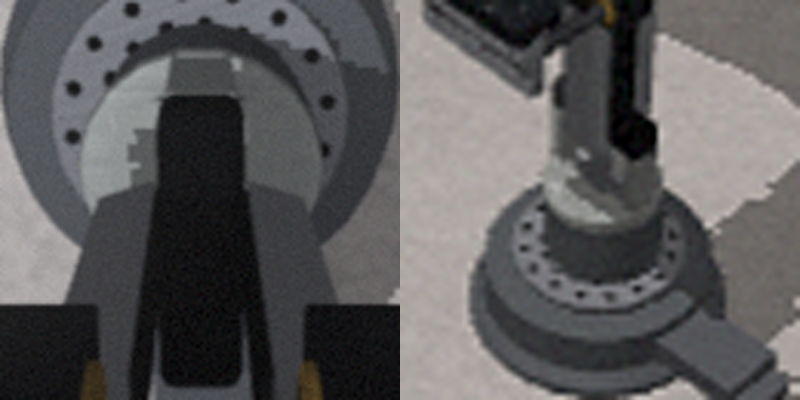

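Call:
{"api": "apply_moves", "payload": {
  "plan": [
    {"dx":0,"dy":-0.008,"dz":0,"spin":6,"hand":0},
    {"dx":0,"dy":-0.008,"dz":0,"spin":6,"hand":0},
    {"dx":0,"dy":0,"dz":0,"spin":0,"hand":0}
  ]
}}

```text
t: 23.4
ee_pos: [0.5465, -0.0059, 0.1347]
ee_rot: [180.0, 0.1, 162.3]
ft_force: [-0.4, -0.4, 8.8]
finger_gap: 0.0159
```

Run:
```python
from h import *
s=env.get_state();print(s['ee_pos'],s['ee_rot'],s['ft_force'],s['wrist_torque'])
```

```text
[ 0.5465 -0.0059  0.1347] [179.9528   0.1474 162.3443] [-0.4137 -0.3632  8.8275] [ 0.1148  0.0883 -0.0434]
```

Call:
{"api": "apply_moves", "payload": {
  "plan": [
    {"dx":0,"dy":-0.008,"dz":0,"spin":7,"hand":0},
    {"dx":0,"dy":-0.008,"dz":0,"spin":7,"hand":0},
    {"dx":0,"dy":-0.008,"dz":0,"spin":7,"hand":0}
  ]
}}

```text
t: 23.7
ee_pos: [0.5466, -0.0067, 0.1348]
ee_rot: [179.8, 0.1, 141.2]
ft_force: [-0.5, -0.0, 8.0]
finger_gap: 0.0158
```

Run:
```python
from h import *
s=env.get_state();print(s['ee_pos'],s['ee_rot'],s['ft_force'],s['wrist_torque'])
```

```text
[ 0.5466 -0.0067  0.1348] [179.8494   0.1367 141.2129] [-0.4848 -0.0018  7.9864] [ 0.0232 -0.0235  0.1586]
```

Call:
{"api": "apply_moves", "payload": {
  "plan": [
    {"dx":0,"dy":-0.008,"dz":0,"spin":7,"hand":0},
    {"dx":0,"dy":-0.008,"dz":0,"spin":7,"hand":0},
    {"dx":0,"dy":-0.008,"dz":0,"spin":7,"hand":0},
    {"dx":0,"dy":-0.008,"dz":0,"spin":7,"hand":0}
  ]
}}

```text
t: 24.1
ee_pos: [0.5457, -0.0075, 0.1348]
ee_rot: [179.8, 0.1, 113.2]
ft_force: [-0.3, -0.4, 8.9]
finger_gap: 0.016
```

Call:
{"api": "apply_moves", "payload": {
  "plan": [
    {"dx":0,"dy":-0.008,"dz":0,"spin":7,"hand":0},
    {"dx":0,"dy":-0.008,"dz":0,"spin":7,"hand":0},
    {"dx":0,"dy":-0.008,"dz":0,"spin":7,"hand":0},
    {"dx":0,"dy":-0.008,"dz":0,"spin":7,"hand":0},
    {"dx":0,"dy":0,"dz":0,"spin":0,"hand":0}
  ]
}}

```text
t: 24.6
ee_pos: [0.5445, -0.008, 0.1349]
ee_rot: [179.8, -0.0, 85.3]
ft_force: [0.8, 0.7, 9.2]
finger_gap: 0.0157
```

Run:
```python
from h import *
s=env.get_state();print(s['ee_pos'],s['ee_rot'],s['ft_force'],s['wrist_torque'],s['qpos'])
cw=env.get_calibration('wrist');w=snap('wrist','w22.png')[:,:,::-1]
s=snap('scene','sc22.png')[:,:,::-1]
c=lambda im,u,v,w=35: cv2.resize(im[v-w:v+w,u-w:u+w],(400,400),interpolation=cv2.INTER_CUBIC)
cv2.imwrite('pics/c22.png',np.hstack([c(w,254,225,65),c(s,268,190)]))
```

```text
[ 0.5445 -0.008   0.1349] [179.7764  -0.0063  85.3327] [0.7906 0.6708 9.2013] [-0.0115 -0.0106 -0.033 ] [  6.4071  34.5042 -12.8429 108.8108  11.9186  37.7385 -18.3487]
```

View pics/c22.png

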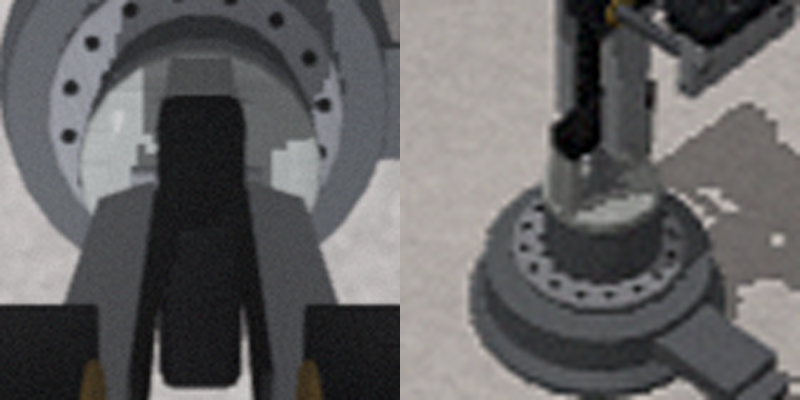

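Call:
{"api": "apply_moves", "payload": {
  "plan": [
    {"dx":0,"dy":0,"dz":-0.04,"spin":0,"hand":0},
    {"dx":0,"dy":0,"dz":-0.02,"spin":0,"hand":0},
    {"dx":0,"dy":0,"dz":0,"spin":0,"hand":0}
  ]
}}

```text
t: 25.0
ee_pos: [0.5445, -0.008, 0.1371]
ee_rot: [179.8, -0.0, 85.4]
ft_force: [0.2, -0.2, 5.8]
finger_gap: 0.0158
```

Call:
{"api": "apply_moves", "payload": {
  "plan": [
    {"dx":0,"dy":0,"dz":-0.01,"spin":0,"hand":0},
    {"dx":0,"dy":0,"dz":0,"spin":0,"hand":0}
  ]
}}

```text
t: 25.2
ee_pos: [0.5445, -0.008, 0.1374]
ee_rot: [179.8, -0.0, 85.4]
ft_force: [0.7, 0.2, 5.7]
finger_gap: 0.0158
```

Call:
{"api": "apply_moves", "payload": {
  "plan": [
    {"dx":0,"dy":0,"dz":-0.02,"spin":0,"hand":0},
    {"dx":0,"dy":0,"dz":0,"spin":0,"hand":0}
  ]
}}

```text
t: 25.4
ee_pos: [0.5444, -0.008, 0.1379]
ee_rot: [179.8, -0.0, 85.4]
ft_force: [1.9, 0.3, 4.5]
finger_gap: 0.0158
```

Call:
{"api": "apply_moves", "payload": {
  "plan": [
    {"dx":0,"dy":0,"dz":-0.02,"spin":0,"hand":0},
    {"dx":0,"dy":0,"dz":0,"spin":0,"hand":0}
  ]
}}

```text
t: 25.6
ee_pos: [0.5443, -0.008, 0.1381]
ee_rot: [179.8, -0.0, 85.5]
ft_force: [4.5, 0.5, -1.2]
finger_gap: 0.0158
```

The force fell off at z = 0.138, so the disc is caught under the pin. Now let go.

Call:
{"api": "apply_moves", "payload": {
  "plan": [
    {"dx":0,"dy":0,"dz":0,"spin":0,"hand":50},
    {"dx":0,"dy":0,"dz":0,"spin":0,"hand":50},
    {"dx":0,"dy":0,"dz":0,"spin":0,"hand":50},
    {"dx":0,"dy":0,"dz":0,"spin":0,"hand":50},
    {"dx":0,"dy":0,"dz":-0.3,"spin":0,"hand":50}
  ]
}}

```text
t: 26.1
ee_pos: [0.5412, -0.0084, 0.1491]
ee_rot: [-179.8, 0.0, 85.5]
ft_force: [0.4, -0.3, -0.5]
finger_gap: 0.0489
```

Call:
{"api": "apply_moves", "payload": {
  "plan": [
    {"dx":-0.1,"dy":0,"dz":-0.9,"spin":0,"hand":50},
    {"dx":-0.5,"dy":0,"dz":-0.9,"spin":0,"hand":50},
    {"dx":-0.5,"dy":0,"dz":0,"spin":0,"hand":50},
    {"dx":0,"dy":0,"dz":0,"spin":0,"hand":50}
  ]
}}

```text
t: 26.5
ee_pos: [0.5395, -0.0554, 0.2238]
ee_rot: [179.9, 0.1, 85.2]
ft_force: [-0.8, 0.2, 0.1]
finger_gap: 0.0502
```

Run:
```python
from h import *
cw=env.get_calibration('wrist');w=snap('wrist','w23.png')[:,:,::-1]
d=snap('side','s23.png')[:,:,::-1]
s=snap('scene','sc23.png')[:,:,::-1]
c=lambda im,u,v,w=35: cv2.resize(im[v-w:v+w,u-w:u+w],(400,400),interpolation=cv2.INTER_CUBIC)
cv2.imwrite('pics/c23.png',np.hstack([c(w,254,180,60),c(s,268,190)]))
go([.5,0,.3])
```

```text
t 26.65 pos [ 0.5388 -0.051   0.2218] rot [-179.9331   -0.0499   85.4938] F [0.7289 0.3632 0.6723] gap 0.05029601145337003 q1,7 [ 12.7465 -11.1089]
units dx,dy,dz [ 1.1965 -1.0694 -1.9523]
```

View pics/c23.png

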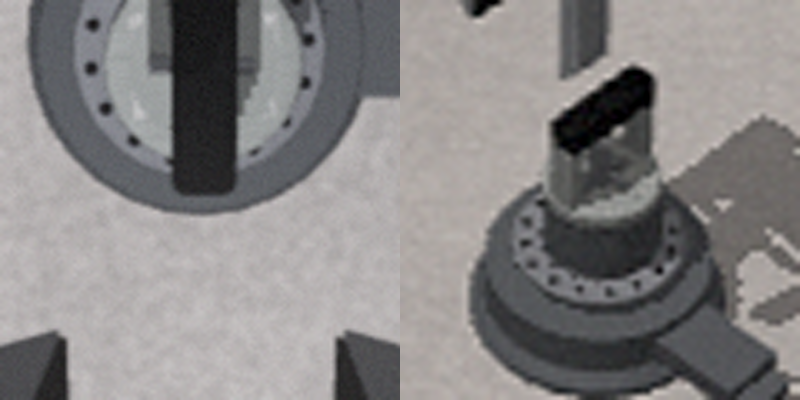

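View pics/sc23.png

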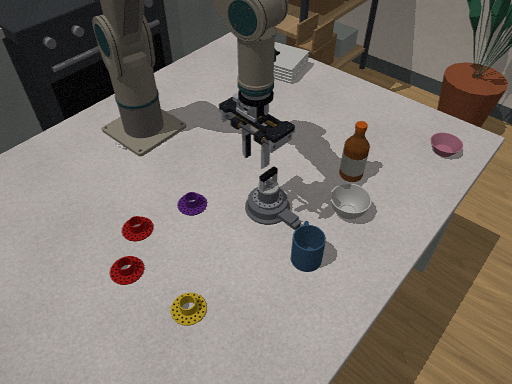

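View pics/w23.png

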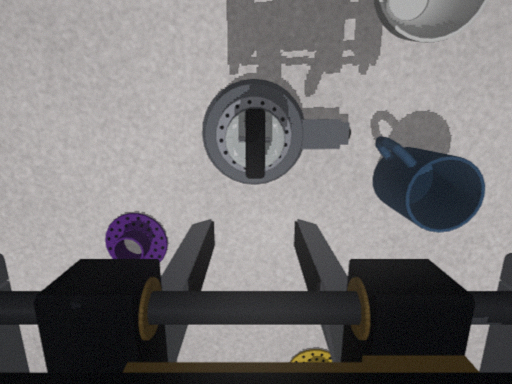

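Run:
```python
from h import *
env.job_done(); print(env.get_state()['t'])
```

```text
the job is handed in; nothing more can be done
the job is handed in; nothing more can be done
```

The hand press is back together on its post and the job is handed in at about 26.7 s of the 72 s. The strainer went on first with its collar up, then the spacer, then the cap with its handle up.

**Fitting the cap:** I read the pin's direction from two wrist views, at about 174°. The slot went onto the pin without contact. I then pushed the seat down about 7 mm and twisted the cap 89°.

**Force:** The highest reading while working on the press was about 11 N, well under the 30 N limit.

**Lock check:** As I eased up, the upward force dropped to about zero at z = 0.138 m, so the disc had caught under the pin. That puts the seat at about 4 mm by arm position. After letting go, the pictures show the handle standing upright, across the spout, with the cap flat on the spacer.

**Surroundings:** In the last scene picture the bowl, mug, bottle and look-alikes stand where they started, and the gripper is clear of the press.

**Not measured:** The 4 mm seat depth is inferred from the arm's position and the force drop, not read from the seat. Position readings varied by 1–2 mm, and no check failed.

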